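# Sort four things back onto their own pads

### The job

Each of the four things on the bench pads stands on a wrong pad. Swap them round so that the glass screw jar stands on the round pad, the wax tin on the square pad, the screw carton on the oblong pad (lying flat, its length along the pad's length) and the black star knob on the cross-shaped pad with its stud up, each upright and centred on its pad; the empty black rubber mat is there for parking a thing on the way. Leave the block plane where it lies.

Things in the scene. Friction and masses are not known exactly. Their poses are not given: they have to be found in the camera images.
- screw_jar: Clear round jar of mixed screws with a yellow lid screwed on, standing upright: diameter 68 mm, 88 mm high (the lid, diameter 63 mm, is the top 14 mm). At most 0.38 kg. Starts on the oblong or on the cross-shaped pad. Origin at the centre of its underside, z up.
- wax_tin: Round tin of paste wax, cream with a green lid, standing upright: diameter 70 mm, 43 mm high. At most 0.41 kg. Starts on the oblong or on the cross-shaped pad. Origin at the centre of its underside, z up.
- screw_carton: Brown cardboard carton of screws, closed and rigid, lying flat: 63 mm along its x axis, 98 mm along its y axis, 47 mm high; grasp across the 63 mm. At most 0.51 kg. Starts on the round or on the square pad. Origin at the centre of its underside, z up.
- star_knob: Black five-lobed knob on its flat face, threaded steel stud up: lobes about 47 mm across and 22 mm high (can be grasped there), then a hub of 18 mm diameter up to 32 mm and a stud of 8 mm diameter up to 55 mm, both 2 mm to +y of the origin. 0.06 kg. Starts on the round or square pad. Origin at the centre of its underside, z up along the stud.
- round_pad: Round pad of 104 mm diameter, home of the screw jar: fixed to the bench, 8 mm thick, white plastic with a grey rim; origin at the centre of its underside, its flat top at z = 8 mm. 
- square_pad: Square pad of 92 by 92 mm, home of the wax tin: fixed to the bench, 8 mm thick, white plastic with a grey rim; origin at the centre of its underside, its flat top at z = 8 mm. Its x and y axes run along its sides.
- oblong_pad: Oblong pad, 70 mm along its x axis, 106 mm along its y axis, home of the screw carton: fixed to the bench, 8 mm thick, white plastic with a grey rim; origin at the centre of its underside, its flat top at z = 8 mm. 
- cross_pad: Cross-shaped pad (a plus sign), 104 mm from tip to tip both ways, arms 40 mm wide, home of the star knob: fixed to the bench, 8 mm thick, white plastic with a grey rim; origin at the centre of its underside, its flat top at z = 8 mm. Its x and y axes run along its arms.
- rubber_mat: Plain square black rubber mat, 100 by 100 mm, 4 mm thick, fixed to the bench, empty at the start: the free spot for parking. Origin at the centre of its underside, its flat top at z = 4 mm.
- block_plane: Bystander: a block plane lying sole down at the far right of the pads, 50 mm along its x axis, 160 mm along its y axis, 47 mm high. Origin at the centre of its underside. To be left alone.
Mind the look-alikes: they are no part of the job. There is more than one size of the screw_jar; the job needs the largest.

How it is judged:
By the outcome, as a careful person would: the job done as asked, in the order asked, and still so for the second after the job is handed in, with the robot touching nothing.
It also fails if it takes over 138 s, if anything falls off the work surface, if the arm or the gripper's body presses on something with over 40 N, if the wrist force passes 120 N, or if a joint passes its speed limit or range.

### The arm

A 7-joint arm with a two-finger parallel gripper is mounted at the origin on a cart in front of the work surface, level with it; the furniture and walls round the work are solid. World frame = base frame: x ahead of the robot, y to its left, z up, the work surface at z = 0. Lengths are in m, angles in rad, forces in N, time in s.
With the tool pointing down it reaches from about 0.425 to 0.825 m from the base axis. Payload 3.6 kg.
Tool frame: the origin (TCP) lies at the very end of the fingers, on their centre line; the grasp point (between the pads) lies 19 mm behind it; z points along the fingers, y is the line along which they close (so a half turn about z gives the same grasp; the last joint's range is limited). The gripper opens to 85 mm and grips with 20 to 120 N. Pads are 22 mm wide; open, the fingers measure 114 mm over their backs; the gripper's body (76 mm by 85 mm) begins 54 mm behind the grasp point. The pads swing forward as they close: fully open they stand 13 mm farther back than shut.
Start: joints at [1.165, 0.615, -0.013, 1.423, 0.008, 1.103, -0.04], TCP at [0.241, -0.604, 0.231] pointing down, gripper open.
Joint ranges: [-3.12, 3.12], [-0.3, 2.06], [-1.34, 1.32], [0.26, 2.42], [-1.36, 4.5], [0.01, 1.98], [-2.84, 2.84]. Speed limits (rad/s): [2.79, 2.79, 3.14, 3.14, 3.14, 3.14, 3.14].

### API

Orientations are given as a unit quaternion [w, x, y, z].
In Python, from bench import arm gives the robot as it stands.
- The arm moves only by the tool carry_out, never from a script. Its argument "plan" is a list of rows, each an object with "xyz": the shift along the tool's x, y, z normalised to -1 to 1, where 1 is 0.1 m, a list of three; "delta_rot": the turn, a rotation vector about the tool's x, y, z normalised to -1 to 1, where 1 is pi/2 rad, a list of three; "jaw": the opening, from 0 (shut) to 1 (fully open). A call has exactly 8 rows; each row shifts and turns the commanded pose from where the row before left it, along the tool's axes as they then stand; what a row does not reach is not made up. A row lasts 1/10 s, in which the tool goes at most 50 mm and 8.59 degrees, less where a joint would pass 70% of its speed; a pose out of reach is approached as far as the arm can. A call with a number of a shift or a turn outside -1 to 1 is refused whole. A call with a gripper value outside its range is refused whole. The fingers move at their own pace and stop on an object; the grip force is fixed at half the most. Time passes only in rows, so rows that do not move let the fingers close, or fill a call up. It gives the time, the measured TCP pose, the force, the opening and the grip force at its end, in the units of the state.
- arm.read_state(): the state, without advancing time (a new reading comes with each control period).
- arm.read_camera(name): name is "scene" or "top" or "wrist"; returns the picture (384x512x3 uint8, blue, green, red); there is no depth.
- arm.camera_params(name): a dict with "fx", "fy", "cx", "cy" (pixels), "R" (3x3) and "t" (3): a world point X has camera coordinates R X + t; the wrist camera has in their place "tool_from_camera" (4x4, takes a point from camera to tool coordinates, whose origin is the TCP and whose axes are the flange's). Camera axes: x right, y down, z forward; pixel columns grow to the right and rows downward; lengths in m; the calibration is good to about 2 mm. The wrist camera is an equidistant fisheye: a pixel r from the principal point sees the ray r / f radians off the axis. A picture is of the moment at which its call begins: read the wrist's pose just before it. camera_params takes no time and is no camera call.
- arm.sign_off(): hands the job in; it is judged then, once.
The state is a dict: "time": time; "joint_positions": joint angles; "joint_vel": joint speeds; "tau": joint torques, N m; "tool_pos": TCP position; "ee_rot": TCP orientation; "contact_force": force on the tool from outside, world axes, zero at the start; "moment": the same for the moment, N m; "finger_gap": finger opening in m; "finger_force": force on a finger pad.
Only numpy, scipy, OpenCV 4.12 (cv2) and the standard library are available. Lean on these libraries where they do the work, as an engineer would, in place of code of your own. Each camera call takes 0.05 s, during which the arm holds its last target. There are 200 camera calls.

## Working session

There is one attempt and no reset: what is moved stays moved. The work goes in short steps, Python scripts to look and compute and a tool call to move; the robot and the scene stay as the last step left them, time stands still between calls to the robot, and variables do not carry over. Pictures are saved under pics/ and viewed, at most 14 in all, crops included, and the job is handed in when it is done.

Besides the shell and the picture viewer there is one more tool, called in YAML: its name, and indented under it one key for each argument. carry_out: Moves the arm, as the interface text tells. Its arguments: {"type":"object","properties":{"plan":{"type":"array","items":{"type":"object","properties":{"xyz":{"type":"array","items":{"type":"number"}},"delta_rot":{"type":"array","items":{"type":"number"}},"jaw":{"type":"number"}}}}},"required":["plan"]}

```bash
mkdir -p pics; ls
python3 - <<'E'
from bench import arm
import cv2
s=arm.read_state(); print({k:s[k] for k in('time','tool_pos','ee_rot','finger_gap')})
for n in('scene','top'):
    cv2.imwrite(f'pics/{n}0.png',arm.read_camera(n)); p=arm.camera_params(n); print(n,p)
print(arm.camera_params('wrist'))
E
```

```text
pics
{'time': 0.0, 'tool_pos': array([ 0.24067321, -0.60294415,  0.23012261]), 'ee_rot': array([-1.30138759e-03,  9.82017524e-01,  1.88785116e-01, -2.62492092e-04]), 'finger_gap': 0.08513206997221184}
scene {'fx': 419.63231568157227, 'fy': 419.63231568157227, 'cx': 256.37711070902293, 'cy': 186.84507889644118, 'R': array([[-0.88187003, -0.47120974,  0.01632863],
       [-0.25862406,  0.45447808, -0.85238681],
       [ 0.39423196, -0.75591736, -0.52265678]]), 't': array([0.32381051, 0.27765024, 0.57232846])}
top {'fx': 480.61301228417636, 'fy': 480.61301228417636, 'cx': 254.23019980357904, 'cy': 193.6494713374418, 'R': array([[ 0.00799514, -0.99965177, -0.02514799],
       [-0.9929461 , -0.00496137, -0.11846274],
       [ 0.11829672,  0.02591772, -0.99263999]]), 't': array([-0.2235761 ,  0.51228191,  0.89929123])}
{'fx': 297.3186396354542, 'fy': 297.3186396354542, 'cx': 253.0396744088749, 'cy': 186.15593870159879, 'tool_from_camera': array([[-1.13547819e-03, -9.58686625e-01, -2.84462065e-01,
         7.08919721e-02],
       [ 9.99999212e-01, -1.24087211e-03,  1.90289699e-04,
        -7.97899039e-04],
       [-5.35409232e-04, -2.84461625e-01,  9.58687278e-01,
        -1.43080326e-01],
       [ 0.00000000e+00,  0.00000000e+00,  0.00000000e+00,
         1.00000000e+00]])}
```

View pics/top0.png

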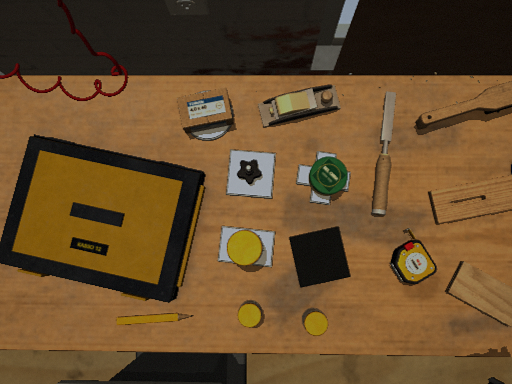

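View pics/scene0.png

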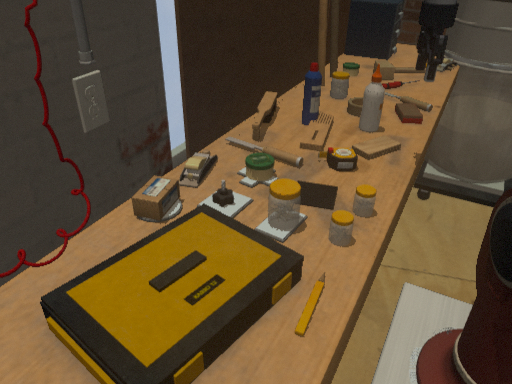

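Top view: the carton is on the round pad (207,112), the knob on the square pad (251,172), the tin on the cross pad (328,176) and the large jar on the oblong pad (244,246). The mat is at (320,256) and the plane at (300,103). Jar candidates are (244,246), (250,315) and (316,322). The two free-standing ones look smaller, so I choose the one on the oblong pad. I'll check the lid sizes while measuring.

```bash
cat > h.py <<'E'
import numpy as np, cv2
from bench import arm
from scipy.spatial.transform import Rotation as Ro
def pose():
    s=arm.read_state(); q=s['ee_rot']; return Ro.from_quat([q[1],q[2],q[3],q[0]]).as_matrix(), np.array(s['tool_pos']), s
def ray(n,uv,P=None):
    p=arm.camera_params(n); uv=np.atleast_2d(np.asarray(uv,float))
    a=np.c_[(uv[:,0]-p['cx'])/p['fx'],(uv[:,1]-p['cy'])/p['fy']]
    if n=='wrist':
        R,t=P; T=p['tool_from_camera']; r=np.linalg.norm(a,axis=1)[:,None]+1e-9
        d=np.c_[a/r*np.sin(r),np.cos(r)]
        return R@T[:3,3]+t, d@(R@T[:3,:3]).T
    return -p['R'].T@p['t'], np.c_[a,np.ones(len(a))]@p['R']
def toplane(n,uv,z,P=None):
    o,d=ray(n,uv,P); return (o+d*((z-o[2])/d[:,2])[:,None])[:,:2]
def toimg(X,P):  # world point -> wrist pixel
    p=arm.camera_params('wrist'); T=p['tool_from_camera']; R,t=P
    c=T[:3,:3].T@(R.T@(np.asarray(X)-t)-T[:3,3]); th=np.arctan2(np.hypot(c[0],c[1]),c[2]); k=p['fx']*th/np.hypot(c[0],c[1])
    return c[0]*k+p['cx'],c[1]*k+p['cy']
def rect(n,c,z,P=None):
    w=toplane(n,c.reshape(-1,2),z,P)*1000
    (x,y),(a,b),an=cv2.minAreaRect(w.astype(np.float32)); 
    if a<b: a,b,an=b,a,an+90
    return f'({x:.1f},{y:.1f}) {a:.1f}x{b:.1f} long axis {(an+90)%180-90:.1f}deg'
def blobs(m,amin=150):
    m=cv2.morphologyEx(m.astype(np.uint8)*255,cv2.MORPH_OPEN,np.ones((3,3)))
    return [c for c in cv2.findContours(m,cv2.RETR_EXTERNAL,cv2.CHAIN_APPROX_NONE)[0] if cv2.contourArea(c)>amin]
def masks(im):
    H,S,V=[c.astype(int) for c in cv2.split(cv2.cvtColor(im,cv2.COLOR_BGR2HSV))]
    return dict(white=(S<60)&(V>95),yellow=(H>20)&(H<32)&(S>170)&(V>90),green=(H>40)&(H<90)&(S>80),black=(V<45))
E
python3 - <<'E'
from h import *
im=cv2.imread('pics/top0.png'); m=masks(im)
for k,z in(('white',.008),('yellow',.096),('green',.051),('black',.004)):
    for c in blobs(m[k]):
        x,y,w,h=cv2.boundingRect(c)
        if 75<y<340 and 170<x<360: print(k,(x,y,w,h),rect('top',c,z))
for (u,v) in [(247,246),(320,256)]: print(im[v-20,u-24:u-16].tolist())
cv2.imwrite('pics/crop0.png',cv2.resize(im[80:340,165:365],None,fx=2.3,fy=2.3,interpolation=cv2.INTER_CUBIC))
E
```

```text
white (252, 229, 23, 38) (410.9,-234.6) 68.3x43.6 long axis -5.2deg
white (218, 226, 19, 36) (418.1,-166.5) 68.4x28.7 long axis -8.6deg
white (297, 165, 14, 20) (554.9,-316.4) 36.5x23.3 long axis -7.8deg
white (227, 150, 48, 47) (557.1,-212.1) 90.0x89.4 long axis 85.7deg
white (195, 127, 31, 11) (637.7,-131.1) 61.8x17.3 long axis -78.3deg
white (190, 101, 35, 18) (687.7,-121.9) 71.9x26.1 long axis -78.3deg
yellow (305, 312, 23, 23) (281.5,-330.4) 37.8x37.1 long axis 89.7deg
yellow (238, 304, 23, 23) (293.7,-214.6) 38.2x37.3 long axis -89.3deg
yellow (227, 231, 34, 34) (410.0,-203.8) 58.2x57.8 long axis -89.6deg
green (310, 157, 37, 37) (547.1,-359.4) 68.7x67.6 long axis -0.3deg
black (290, 227, 60, 60) (394.4,-346.3) 99.2x98.6 long axis 12.6deg
black (238, 160, 23, 24) (560.4,-208.7) 45.9x43.9 long axis 5.0deg
black (185, 119, 48, 14) (654.3,-126.5) 97.7x11.2 long axis -78.6deg
black (269, 107, 68, 19) (677.3,-314.8) 139.7x11.5 long axis -75.5deg
[[105, 120, 125], [101, 117, 124], [104, 121, 129], [99, 116, 127], [76, 99, 119], [68, 91, 111], [60, 84, 106], [40, 69, 98]]
[[13, 17, 23], [12, 12, 10], [11, 12, 12], [9, 9, 10], [13, 14, 15], [17, 18, 18], [15, 16, 19], [12, 13, 14]]
```

View pics/crop0.png

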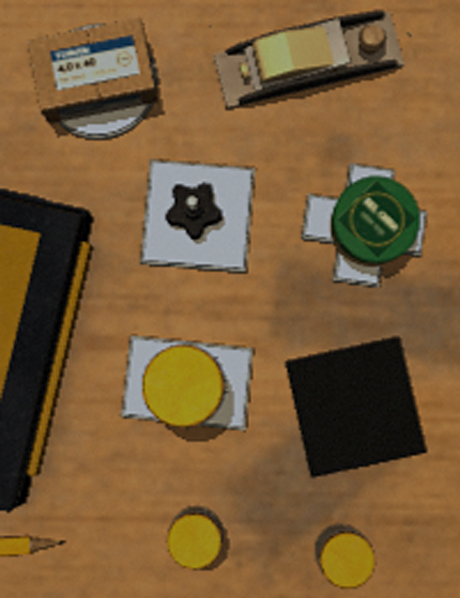

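The crop confirms the choice: the jar on the oblong pad has a lid of about 60 mm, against 38 mm for the two decoys. Next I turn the tool so its y axis lies along world x, then move over the area for a wrist view.

carry_out:
  plan:
    - {"xyz":[0,0,0],"delta_rot":[0,0,-0.0945],"jaw":1}
    - {"xyz":[0,0,0],"delta_rot":[0,0,-0.0945],"jaw":1}
    - {"xyz":[0,0,0],"delta_rot":[0,0,-0.0945],"jaw":1}
    - {"xyz":[0,0,0],"delta_rot":[0,0,-0.0945],"jaw":1}
    - {"xyz":[0,0,0],"delta_rot":[0,0,-0.0945],"jaw":1}
    - {"xyz":[0,0,0],"delta_rot":[0,0,-0.0945],"jaw":1}
    - {"xyz":[0,0,0],"delta_rot":[0,0,-0.0945],"jaw":1}
    - {"xyz":[0,0,0],"delta_rot":[0,0,-0.0945],"jaw":1}

```text
time: 0.9
tool_pos: [0.2407, -0.6033, 0.2306]
ee_rot: [-0.001, 0.706, 0.708, 0.0]
contact_force: [0.2, -0.3, -0.1]
finger_gap: 0.0855
finger_force: 0.0
```

carry_out:
  plan:
    - {"xyz":[0.22,0.16,-0.02],"delta_rot":[0,0,0],"jaw":1}
    - {"xyz":[0.22,0.16,-0.02],"delta_rot":[0,0,0],"jaw":1}
    - {"xyz":[0.22,0.16,-0.02],"delta_rot":[0,0,0],"jaw":1}
    - {"xyz":[0.22,0.16,-0.02],"delta_rot":[0,0,0],"jaw":1}
    - {"xyz":[0.22,0.16,-0.02],"delta_rot":[0,0,0],"jaw":1}
    - {"xyz":[0.22,0.16,-0.02],"delta_rot":[0,0,0],"jaw":1}
    - {"xyz":[0.22,0.16,-0.02],"delta_rot":[0,0,0],"jaw":1}
    - {"xyz":[0.22,0.16,-0.02],"delta_rot":[0,0,0],"jaw":1}

```text
time: 1.7
tool_pos: [0.3698, -0.4269, 0.2469]
ee_rot: [-0.001, 0.708, 0.706, -0.0]
contact_force: [0.0, -0.1, 0.5]
finger_gap: 0.0856
finger_force: 0.0
```

carry_out:
  plan:
    - {"xyz":[0.22,0.16,-0.02],"delta_rot":[0,0,0],"jaw":1}
    - {"xyz":[0.22,0.16,-0.02],"delta_rot":[0,0,0],"jaw":1}
    - {"xyz":[0.22,0.16,-0.02],"delta_rot":[0,0,0],"jaw":1}
    - {"xyz":[0.22,0.16,-0.02],"delta_rot":[0,0,0],"jaw":1}
    - {"xyz":[0.22,0.16,-0.02],"delta_rot":[0,0,0],"jaw":1}
    - {"xyz":[0.22,0.16,-0.02],"delta_rot":[0,0,0],"jaw":1}
    - {"xyz":[0,0,0],"delta_rot":[0,0,0],"jaw":1}
    - {"xyz":[0,0,0],"delta_rot":[0,0,0],"jaw":1}

```text
time: 2.5
tool_pos: [0.4659, -0.2962, 0.259]
ee_rot: [-0.0, 0.708, 0.706, -0.0]
contact_force: [0.6, -0.3, -0.3]
finger_gap: 0.0852
finger_force: 0.0
```

Run:
```python
from h import *
R,t,s=pose(); im=arm.read_camera('wrist'); cv2.imwrite('pics/w1.png',im); print(s['time'],t,np.round(R,3).tolist(),s['joint_positions'])
np.savez('pics/w1.npz',R=R,t=t)
m=masks(im)
for k,z in(('white',.008),('yellow',.096),('green',.051),('black',.004)):
    for c in blobs(m[k],300): print(k,cv2.boundingRect(c),rect('wrist',c,z,(R,t)))
```

```text
2.5 [ 0.46585667 -0.29616192  0.25896719] [[0.002, 1.0, -0.001], [1.0, -0.002, -0.0], [-0.0, -0.001, -1.0]] [ 0.7797458   0.45774758 -0.38242562  1.66305574  0.19086294  1.05867217
  0.33695362]
white (190, 295, 25, 20) (376.7,-549.5) 43.0x41.3 long axis 83.5deg
white (457, 201, 55, 55) (916.2,-424.7) 235.7x43.2 long axis -26.3deg
white (276, 178, 20, 27) (508.6,-348.8) 38.9x22.8 long axis 81.2deg
white (435, 176, 17, 33) (771.4,-351.9) 54.4x30.8 long axis 89.2deg
white (304, 159, 29, 23) (553.6,-317.4) 39.4x26.6 long axis -9.8deg
white (286, 57, 71, 73) (555.7,-212.5) 90.7x90.1 long axis -4.6deg
white (187, 48, 57, 80) (413.4,-205.0) 104.0x68.1 long axis 84.3deg
white (369, 16, 21, 50) (635.7,-132.1) 72.2x24.5 long axis -78.0deg
white (404, 10, 26, 54) (705.5,-114.1) 80.7x39.4 long axis -78.9deg
white (0, 0, 56, 86) (93.1,-92.4) 138.8x129.7 long axis 89.8deg
green (291, 182, 53, 53) (545.1,-359.1) 70.8x68.6 long axis -42.9deg
black (192, 274, 38, 27) (399.6,-510.7) 67.5x36.5 long axis -25.7deg
black (0, 208, 512, 176) (484.1,-740.0) 1894.5x726.0 long axis -0.6deg
black (164, 150, 80, 77) (393.9,-346.5) 98.1x98.0 long axis 13.1deg
black (388, 125, 14, 88) (677.9,-317.3) 138.6x10.6 long axis -75.8deg
black (441, 121, 14, 58) (771.1,-283.8) 94.1x28.0 long axis -81.0deg
black (243, 0, 88, 27) (510.9,-100.9) 118.1x39.6 long axis 2.6deg
black (61, 0, 23, 78) (191.0,-107.0) 131.7x38.4 long axis 89.8deg
```

View pics/w1.png

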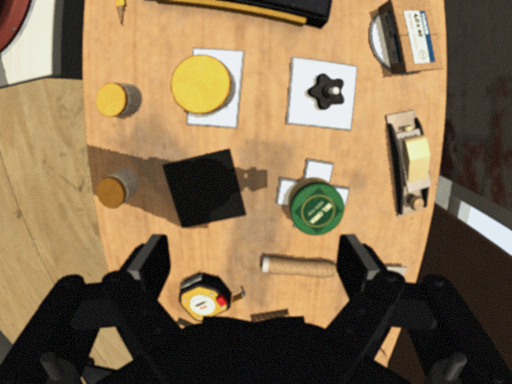

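Wrist view: the jar lid is at (200,84), the square pad at (322,93), the tin at (317,207), the mat at (204,188) and the carton at (410,35). All agree with the top view. I'll refine the jar position and work out the shift.

Run:
```python
from h import *
d=np.load('pics/w1.npz');P=(d['R'],d['t'])
im=cv2.imread('pics/w1.png'); H,S,V=cv2.split(cv2.cvtColor(im,cv2.COLOR_BGR2HSV)); print(H[84,200],S[84,200],V[84,200])
for c in blobs((H>15)&(H<32)&(S>190)&(V>150),300): print(cv2.boundingRect(c),rect('wrist',c,.096,P))
im=cv2.imread('pics/top0.png'); H,S,V=cv2.split(cv2.cvtColor(im,cv2.COLOR_BGR2HSV)); print(H[246,240],S[246,240],V[246,240])
for c in blobs((H>15)&(H<34)&(S>170)&(V>70),300): print(cv2.boundingRect(c),rect('top',c,.096))
```

```text
24 164 235
26 217 161
(116, 313, 62, 12) (285.5,-36.1) 107.4x14.5 long axis -85.5deg
(304, 311, 24, 25) (281.5,-329.5) 40.5x39.6 long axis -0.2deg
(238, 304, 23, 24) (292.9,-214.7) 39.0x38.2 long axis 0.6deg
(227, 230, 35, 36) (409.7,-204.9) 60.6x60.5 long axis -63.1deg
(13, 151, 169, 133) (464.7,59.0) 269.7x187.5 long axis 77.9deg
```

carry_out:
  plan:
    - {"xyz":[0.23,-0.14,0],"delta_rot":[0,0,0],"jaw":1}
    - {"xyz":[0.23,-0.14,0],"delta_rot":[0,0,0],"jaw":1}
    - {"xyz":[0.23,-0.14,0],"delta_rot":[0,0,0],"jaw":1}
    - {"xyz":[0.23,-0.14,0],"delta_rot":[0,0,0],"jaw":1}
    - {"xyz":[0,0,0.3],"delta_rot":[0,0,0],"jaw":1}
    - {"xyz":[0,0,0.3],"delta_rot":[0,0,0],"jaw":1}
    - {"xyz":[0,0,0.3],"delta_rot":[0,0,0],"jaw":1}
    - {"xyz":[0,0,0],"delta_rot":[0,0,0],"jaw":1}

```text
time: 3.35
tool_pos: [0.4067, -0.2049, 0.1663]
ee_rot: [-0.004, 0.709, 0.705, -0.002]
contact_force: [0.1, -0.7, -0.2]
finger_gap: 0.0855
finger_force: 0.0
```

Run:
```python
from h import *
R,t,s=pose(); im=arm.read_camera('wrist'); cv2.imwrite('pics/w2.png',im); print(t,R[:,1])
H,S,V=cv2.split(cv2.cvtColor(im,cv2.COLOR_BGR2HSV))
for c in blobs((H>15)&(H<32)&(S>140)&(V>150),300): print(cv2.boundingRect(c),rect('wrist',c,.096,(R,t)))
```

```text
[ 0.40672863 -0.20485042  0.16626512] [ 0.9999449  -0.00619811 -0.00847225]
(110, 172, 39, 42) (304.8,-201.1) 34.9x34.1 long axis -83.1deg
(222, 157, 79, 78) (410.5,-204.2) 61.7x59.7 long axis 89.7deg
(179, 45, 203, 51) (426.6,-107.1) 152.4x5.7 long axis -12.0deg
(179, 0, 228, 55) (439.4,-72.4) 173.8x46.4 long axis 2.9deg
(123, 0, 15, 55) (313.0,-69.1) 46.3x10.7 long axis -85.5deg
```

View pics/w2.png

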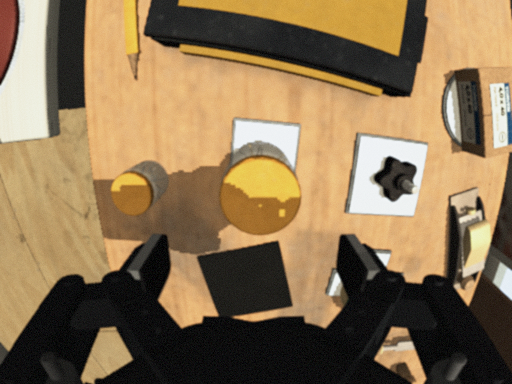

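The lid centre is (410.5,-204.2) mm, between the fingers. Descend now.

carry_out:
  plan:
    - {"xyz":[0,0,0],"delta_rot":[0,0,0],"jaw":1}
    - {"xyz":[0,0,0.2],"delta_rot":[0,0,0],"jaw":1}
    - {"xyz":[0,0,0.2],"delta_rot":[0,0,0],"jaw":1}
    - {"xyz":[0,0,0],"delta_rot":[0,0,0],"jaw":1}
    - {"xyz":[0,0,0],"delta_rot":[0,0,0],"jaw":1}
    - {"xyz":[0,0,0],"delta_rot":[0,0,0],"jaw":1}
    - {"xyz":[0,0,0],"delta_rot":[0,0,0],"jaw":1}
    - {"xyz":[0,0,0],"delta_rot":[0,0,0],"jaw":1}

```text
time: 4.2
tool_pos: [0.4108, -0.2045, 0.1301]
ee_rot: [0.001, 0.708, 0.706, 0.0]
contact_force: [0.5, 0.0, 0.2]
finger_gap: 0.0856
finger_force: 0.0
```

carry_out:
  plan:
    - {"xyz":[0,0,0.18],"delta_rot":[0,0,0],"jaw":1}
    - {"xyz":[0,0,0.18],"delta_rot":[0,0,0],"jaw":1}
    - {"xyz":[0,0,0.18],"delta_rot":[0,0,0],"jaw":1}
    - {"xyz":[0,0,0.18],"delta_rot":[0,0,0],"jaw":1}
    - {"xyz":[0,0,0.18],"delta_rot":[0,0,0],"jaw":1}
    - {"xyz":[0,0,0],"delta_rot":[0,0,0],"jaw":1}
    - {"xyz":[0,0,0],"delta_rot":[0,0,0],"jaw":1}
    - {"xyz":[0,0,0],"delta_rot":[0,0,0],"jaw":0}

```text
time: 5.0
tool_pos: [0.411, -0.2045, 0.0402]
ee_rot: [0.001, 0.708, 0.706, 0.0]
contact_force: [-0.3, 0.1, -0.0]
finger_gap: 0.0733
finger_force: 0.0
```

carry_out:
  plan:
    - {"xyz":[0,0,0],"delta_rot":[0,0,0],"jaw":0}
    - {"xyz":[0,0,0],"delta_rot":[0,0,0],"jaw":0}
    - {"xyz":[0,0,0],"delta_rot":[0,0,0],"jaw":0}
    - {"xyz":[0,0,0],"delta_rot":[0,0,0],"jaw":0}
    - {"xyz":[0,0,0],"delta_rot":[0,0,0],"jaw":0}
    - {"xyz":[0,0,0],"delta_rot":[0,0,0],"jaw":0}
    - {"xyz":[0,0,0],"delta_rot":[0,0,0],"jaw":0}
    - {"xyz":[0,0,0],"delta_rot":[0,0,0],"jaw":0}

```text
time: 5.8
tool_pos: [0.4107, -0.2045, 0.0408]
ee_rot: [0.001, 0.708, 0.706, 0.0]
contact_force: [-0.4, 0.2, 6.4]
finger_gap: 0.062
finger_force: 60.2
```

carry_out:
  plan:
    - {"xyz":[0,0,-0.1],"delta_rot":[0,0,0],"jaw":0}
    - {"xyz":[0,0,-0.2],"delta_rot":[0,0,0],"jaw":0}
    - {"xyz":[0,0,-0.2],"delta_rot":[0,0,0],"jaw":0}
    - {"xyz":[0,0,-0.1],"delta_rot":[0,0,0],"jaw":0}
    - {"xyz":[0,0,0],"delta_rot":[0,0,0],"jaw":0}
    - {"xyz":[0,0,0],"delta_rot":[0,0,0],"jaw":0}
    - {"xyz":[0,0,0],"delta_rot":[0,0,0],"jaw":0}
    - {"xyz":[0,0,0],"delta_rot":[0,0,0],"jaw":0}

```text
time: 6.6
tool_pos: [0.4098, -0.2039, 0.0985]
ee_rot: [-0.001, 0.708, 0.706, -0.0]
contact_force: [-0.1, -0.2, -3.6]
finger_gap: 0.0625
finger_force: 62.0
```

Run:
```python
from h import *
R,t,s=pose(); im=arm.read_camera('wrist'); cv2.imwrite('pics/w3.png',im); np.savez('pics/w3.npz',R=R,t=t); print(s['contact_force'])
cv2.imwrite('pics/s3.png',np.hstack([im[:, 60:450], arm.read_camera('scene')[60:,200:].repeat(1,0)[:324].copy() if 0 else cv2.resize(arm.read_camera('scene')[100:292,200:400],(400,384))]))
H,S,V=cv2.split(cv2.cvtColor(im,cv2.COLOR_BGR2HSV))
m=masks(im)
for k,z in(('white',.008),):
    for c in blobs(m[k],300): print(k,cv2.boundingRect(c),rect('wrist',c,z,(R,t)))
```

```text
[-0.14309494 -0.20758036 -3.62510908]
white (362, 143, 97, 98) (560.4,-211.1) 102.2x90.0 long axis -3.9deg
white (215, 124, 93, 94) (412.8,-191.4) 79.4x70.4 long axis 84.6deg
white (477, 81, 18, 73) (635.4,-132.7) 73.3x24.9 long axis -78.9deg
white (0, 0, 11, 148) (151.4,-76.7) 161.8x19.0 long axis 89.3deg
```

View pics/s3.png

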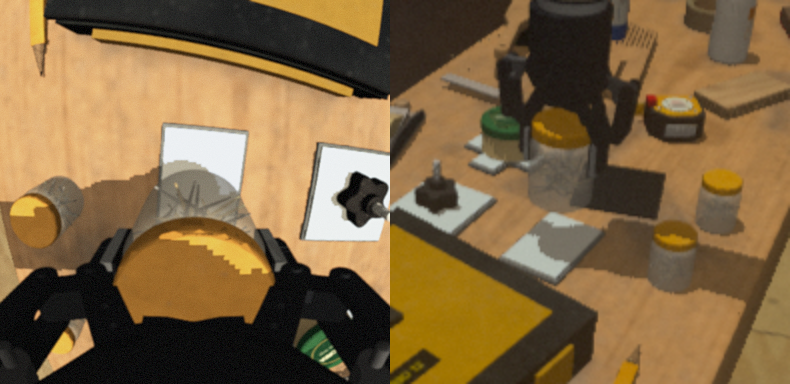

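The jar is held by its lid, upright and clear. Park it on the mat.

carry_out:
  plan:
    - {"xyz":[-0.1,-0.02,0],"delta_rot":[0,0,0],"jaw":0}
    - {"xyz":[-0.22,-0.02,0],"delta_rot":[0,0,0],"jaw":0}
    - {"xyz":[-0.26,-0.03,0],"delta_rot":[0,0,0],"jaw":0}
    - {"xyz":[-0.26,-0.03,0],"delta_rot":[0,0,0],"jaw":0}
    - {"xyz":[-0.26,-0.03,0],"delta_rot":[0,0,0],"jaw":0}
    - {"xyz":[-0.22,-0.02,0],"delta_rot":[0,0,0],"jaw":0}
    - {"xyz":[-0.1,-0.01,0],"delta_rot":[0,0,0],"jaw":0}
    - {"xyz":[0,0,0],"delta_rot":[0,0,0],"jaw":0}

```text
time: 7.5
tool_pos: [0.3928, -0.3482, 0.0989]
ee_rot: [-0.0, 0.71, 0.705, -0.0]
contact_force: [0.5, -0.5, -4.2]
finger_gap: 0.0624
finger_force: 61.9
```

carry_out:
  plan:
    - {"xyz":[0,0,0.1],"delta_rot":[0,0,0],"jaw":0}
    - {"xyz":[0,0,0.15],"delta_rot":[0,0,0],"jaw":0}
    - {"xyz":[0,0,0.15],"delta_rot":[0,0,0],"jaw":0}
    - {"xyz":[0,0,0.1],"delta_rot":[0,0,0],"jaw":0}
    - {"xyz":[0,0,0.06],"delta_rot":[0,0,0],"jaw":0}
    - {"xyz":[0,0,0.03],"delta_rot":[0,0,0],"jaw":0}
    - {"xyz":[0,0,0],"delta_rot":[0,0,0],"jaw":0}
    - {"xyz":[0,0,0],"delta_rot":[0,0,0],"jaw":0}

```text
time: 8.3
tool_pos: [0.3943, -0.3463, 0.0407]
ee_rot: [0.0, 0.708, 0.706, 0.0]
contact_force: [-0.5, -0.9, -3.1]
finger_gap: 0.0623
finger_force: 61.9
```

carry_out:
  plan:
    - {"xyz":[0,0,0.02],"delta_rot":[0,0,0],"jaw":0}
    - {"xyz":[0,0,0.02],"delta_rot":[0,0,0],"jaw":0}
    - {"xyz":[0,0,0],"delta_rot":[0,0,0],"jaw":0}
    - {"xyz":[0,0,0],"delta_rot":[0,0,0],"jaw":0.9}
    - {"xyz":[0,0,0],"delta_rot":[0,0,0],"jaw":1}
    - {"xyz":[0,0,0],"delta_rot":[0,0,0],"jaw":1}
    - {"xyz":[0,0,0],"delta_rot":[0,0,0],"jaw":1}
    - {"xyz":[0,0,0],"delta_rot":[0,0,0],"jaw":1}

```text
time: 9.1
tool_pos: [0.3939, -0.3462, 0.0364]
ee_rot: [0.0, 0.708, 0.706, 0.0]
contact_force: [0.5, -0.4, 0.8]
finger_gap: 0.0852
finger_force: 0.0
```

carry_out:
  plan:
    - {"xyz":[0,0,-0.1],"delta_rot":[0,0,0],"jaw":1}
    - {"xyz":[0,0,-0.2],"delta_rot":[0,0,0],"jaw":1}
    - {"xyz":[0,0,-0.3],"delta_rot":[0,0,0],"jaw":1}
    - {"xyz":[0,0,-0.3],"delta_rot":[0,0,0],"jaw":1}
    - {"xyz":[0,0,-0.3],"delta_rot":[0,0,0],"jaw":1}
    - {"xyz":[0,0,-0.3],"delta_rot":[0,0,0],"jaw":1}
    - {"xyz":[0.2,0.3,0],"delta_rot":[0,0,0],"jaw":1}
    - {"xyz":[0.25,0.3,0],"delta_rot":[0,0,0],"jaw":1}

```text
time: 9.9
tool_pos: [0.4542, -0.3033, 0.1884]
ee_rot: [0.002, 0.71, 0.704, -0.0]
contact_force: [0.6, 1.3, -0.4]
finger_gap: 0.0856
finger_force: 0.0
```

carry_out:
  plan:
    - {"xyz":[0.25,0.32,0],"delta_rot":[0,0,0],"jaw":1}
    - {"xyz":[0.25,0.32,0],"delta_rot":[0,0,0],"jaw":1}
    - {"xyz":[0.25,0.32,0],"delta_rot":[0,0,0],"jaw":1}
    - {"xyz":[0.25,0.32,0],"delta_rot":[0,0,0],"jaw":1}
    - {"xyz":[0.25,0.32,0],"delta_rot":[0,0,0],"jaw":1}
    - {"xyz":[0,0,0],"delta_rot":[0,0,-0.064],"jaw":1}
    - {"xyz":[0,0,0],"delta_rot":[0,0,-0.064],"jaw":1}
    - {"xyz":[0,0,0],"delta_rot":[0,0,0],"jaw":1}

```text
time: 10.7
tool_pos: [0.6144, -0.1766, 0.1867]
ee_rot: [-0.0, 0.634, 0.774, 0.0]
contact_force: [-0.3, -0.3, 0.5]
finger_gap: 0.0855
finger_force: 0.0
```

Run:
```python
from h import *
R,t,s=pose(); im=arm.read_camera('wrist'); cv2.imwrite('pics/w4.png',im); np.savez('pics/w4.npz',R=R,t=t); print(t,R[:,1],s['joint_positions'])
im2=arm.read_camera('top'); cv2.imwrite('pics/t4.png',im2)
m=masks(im)
for k,z in(('white',.008),('black',.008)):
    for c in blobs(m[k],300): print(k,cv2.boundingRect(c),rect('wrist',c,z,(R,t)))
```

```text
[ 0.61439706 -0.17664009  0.18665564] [ 9.80436546e-01  1.96835411e-01 -3.06772802e-05] [ 0.49810264  0.67419646 -0.44287552  1.50491335  0.31612326  1.03409727
  0.17563517]
white (374, 343, 24, 31) (909.4,-472.5) 116.1x29.3 long axis -48.3deg
white (201, 280, 20, 27) (586.2,-358.9) 41.3x27.1 long axis 82.1deg
white (287, 261, 28, 19) (698.7,-298.3) 34.9x28.2 long axis 12.9deg
white (171, 250, 33, 28) (554.4,-317.0) 38.3x30.7 long axis -9.3deg
white (280, 243, 35, 15) (686.5,-268.7) 42.5x17.3 long axis 16.2deg
white (157, 139, 90, 92) (556.7,-210.9) 90.8x89.8 long axis 85.3deg
white (66, 113, 56, 91) (414.4,-203.5) 103.9x69.6 long axis 84.3deg
white (311, 103, 37, 74) (689.9,-130.3) 82.5x39.5 long axis -78.5deg
white (273, 97, 20, 69) (636.5,-132.2) 75.1x21.0 long axis -77.5deg
black (0, 217, 512, 167) (700.3,-515.4) 1529.6x576.0 long axis 10.7deg
black (178, 166, 41, 40) (558.1,-210.5) 46.7x39.5 long axis -16.3deg
black (133, 59, 39, 19) (480.7,-87.9) 45.8x20.5 long axis 8.2deg
black (71, 37, 56, 41) (412.7,-78.0) 85.4x32.0 long axis -12.0deg
black (188, 0, 70, 107) (547.5,-54.1) 131.7x41.7 long axis 77.9deg
```

View pics/w4.png

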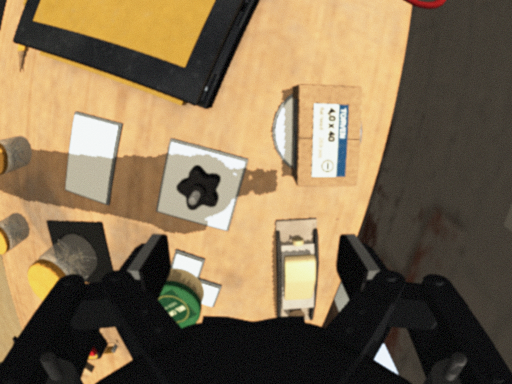

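The wrist view shows the carton near (328,135), the plane at (296,268) and the oblong pad now free at (95,157). I'll take a close crop to get the carton's corners.

Run:
```python
from h import *
im=cv2.imread('pics/w4.png'); c=cv2.resize(im[75:200,260:380],None,fx=4.8,fy=4.8,interpolation=cv2.INTER_CUBIC)
for i in range(0,120,10): cv2.putText(c,str(260+i),(int(i*4.8),8),0,.3,(0,0,255)); cv2.line(c,(int(i*4.8),10),(int(i*4.8),14),(0,0,255))
for i in range(5,125,10): cv2.putText(c,str(75+i),(0,int(i*4.8)),0,.3,(0,0,255))
cv2.imwrite('pics/c4.png',c)
```

```text
(no output)
```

View pics/c4.png

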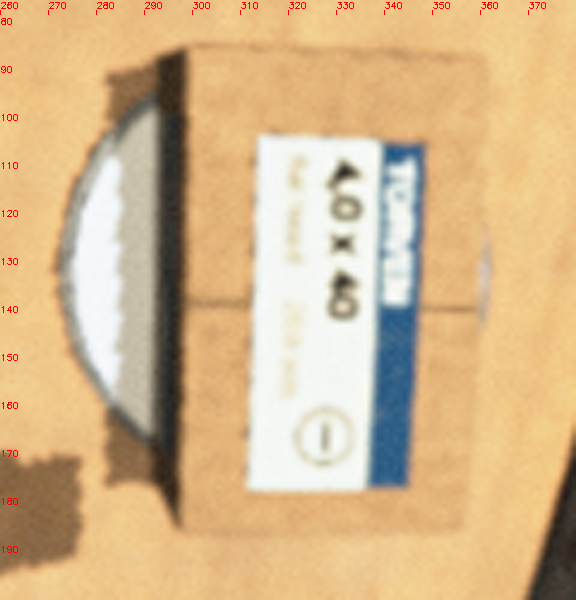

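Run:
```python
from h import *
d=np.load('pics/w4.npz');P=(d['R'],d['t'])
k=toplane('wrist',[(299.2,84.4),(362.1,86.5),(356.5,185.4),(297.5,185)],.055,P)*1000; print(k.round(1).tolist(),k.mean(0))
for i in range(4): e=k[(i+1)%4]-k[i]; print(np.hypot(*e),np.degrees(np.arctan2(e[1],e[0])))
```

```text
[[636.9, -82.1], [696.6, -68.5], [716.1, -164.4], [656.5, -175.9]] [ 676.52862984 -122.72845073]
61.27148987710328 12.757966301910614
97.80117178492515 -78.50633896730847
60.703114659809266 -169.0515961290599
95.87318602955325 101.82606381932845
```

carry_out:
  plan:
    - {"xyz":[0.1,0.18,0],"delta_rot":[0,0,0],"jaw":1}
    - {"xyz":[0.1,0.18,0],"delta_rot":[0,0,0],"jaw":1}
    - {"xyz":[0.1,0.18,0],"delta_rot":[0,0,0],"jaw":1}
    - {"xyz":[0.106,0.175,0],"delta_rot":[0,0,0],"jaw":1}
    - {"xyz":[0,0,0.3],"delta_rot":[0,0,0],"jaw":1}
    - {"xyz":[0,0,0.3],"delta_rot":[0,0,0],"jaw":1}
    - {"xyz":[0,0,0.2],"delta_rot":[0,0,0],"jaw":1}
    - {"xyz":[0,0,0],"delta_rot":[0,0,0],"jaw":1}

```text
time: 11.6
tool_pos: [0.6738, -0.1235, 0.1029]
ee_rot: [-0.003, 0.635, 0.773, -0.002]
contact_force: [-1.0, 0.7, 0.4]
finger_gap: 0.0855
finger_force: 0.0
```

carry_out:
  plan:
    - {"xyz":[0,0,0],"delta_rot":[0,0,0],"jaw":1}
    - {"xyz":[0,0,0],"delta_rot":[0,0,0],"jaw":1}
    - {"xyz":[0,0,0],"delta_rot":[0,0,0],"jaw":1}
    - {"xyz":[0,0,0],"delta_rot":[0,0,0],"jaw":1}
    - {"xyz":[0,0,0],"delta_rot":[0,0,0],"jaw":1}
    - {"xyz":[0,0,0],"delta_rot":[0,0,0],"jaw":1}
    - {"xyz":[0,0,0],"delta_rot":[0,0,0],"jaw":1}
    - {"xyz":[0,0,0],"delta_rot":[0,0,0],"jaw":1}

```text
time: 12.4
tool_pos: [0.6766, -0.1231, 0.1063]
ee_rot: [-0.0, 0.634, 0.773, 0.0]
contact_force: [-0.3, 0.4, -0.2]
finger_gap: 0.0855
finger_force: 0.0
```

carry_out:
  plan:
    - {"xyz":[0,0,0.2],"delta_rot":[0,0,0],"jaw":1}
    - {"xyz":[0,0,0.2],"delta_rot":[0,0,0],"jaw":1}
    - {"xyz":[0,0,0.2],"delta_rot":[0,0,0],"jaw":1}
    - {"xyz":[0,0,0.16],"delta_rot":[0,0,0],"jaw":1}
    - {"xyz":[0,0,0.12],"delta_rot":[0,0,0],"jaw":1}
    - {"xyz":[0,0,0],"delta_rot":[0,0,0],"jaw":1}
    - {"xyz":[0,0,0],"delta_rot":[0,0,0],"jaw":1}
    - {"xyz":[0,0,0],"delta_rot":[0,0,0],"jaw":0}

```text
time: 13.2
tool_pos: [0.6776, -0.123, 0.0195]
ee_rot: [0.001, 0.634, 0.773, 0.001]
contact_force: [0.2, 0.3, 0.4]
finger_gap: 0.0731
finger_force: 0.0
```

carry_out:
  plan:
    - {"xyz":[0,0,0],"delta_rot":[0,0,0],"jaw":0}
    - {"xyz":[0,0,0],"delta_rot":[0,0,0],"jaw":0}
    - {"xyz":[0,0,0],"delta_rot":[0,0,0],"jaw":0}
    - {"xyz":[0,0,0],"delta_rot":[0,0,0],"jaw":0}
    - {"xyz":[0,0,0],"delta_rot":[0,0,0],"jaw":0}
    - {"xyz":[0,0,0],"delta_rot":[0,0,0],"jaw":0}
    - {"xyz":[0,0,0],"delta_rot":[0,0,0],"jaw":0}
    - {"xyz":[0,0,0],"delta_rot":[0,0,0],"jaw":0}

```text
time: 14.0
tool_pos: [0.6778, -0.1231, 0.0199]
ee_rot: [0.001, 0.634, 0.773, 0.001]
contact_force: [0.5, -0.3, 6.1]
finger_gap: 0.0615
finger_force: 68.6
```

carry_out:
  plan:
    - {"xyz":[0,0,-0.1],"delta_rot":[0,0,0],"jaw":0}
    - {"xyz":[0,0,-0.2],"delta_rot":[0,0,0],"jaw":0}
    - {"xyz":[0,0,-0.3],"delta_rot":[0,0,0],"jaw":0}
    - {"xyz":[0,0,-0.3],"delta_rot":[0,0,0],"jaw":0}
    - {"xyz":[0,0,-0.2],"delta_rot":[0,0,0],"jaw":0}
    - {"xyz":[0,0,-0.1],"delta_rot":[0,0,0],"jaw":0}
    - {"xyz":[0,0,0],"delta_rot":[0,0,0],"jaw":0}
    - {"xyz":[0,0,0],"delta_rot":[0,0,0],"jaw":0}

```text
time: 14.8
tool_pos: [0.6753, -0.1232, 0.1367]
ee_rot: [-0.001, 0.634, 0.773, -0.001]
contact_force: [-0.0, 0.4, -4.8]
finger_gap: 0.0609
finger_force: 67.7
```

Run:
```python
from h import *
R,t,s=pose(); im=arm.read_camera('wrist'); cv2.imwrite('pics/w5.png',im); np.savez('pics/w5.npz',R=R,t=t); print(t,R[:,1])
im2=arm.read_camera('top'); cv2.imwrite('pics/t5.png',im2)
d=np.load('pics/w4.npz')
for n,f,P in(('wrist','w4',(d['R'],d['t'])),('wrist','w5',(R,t)),('top','t4',None)):
    i=cv2.imread(f'pics/{f}.png')
    for c in blobs(masks(i)['white'],300):
        x,y=toplane(n,c.reshape(-1,2).mean(0),.008,P)[0]
        if abs(x-.413)<.04 and abs(y+.2)<.06 or x>.6 and y>-.2: print(f,cv2.boundingRect(c),rect(n,c,.008,P))
```

```text
[ 0.67526318 -0.12324169  0.13667781] [ 0.98052823  0.19634914 -0.00337701]
w4 (66, 113, 56, 91) (414.4,-203.5) 103.9x69.6 long axis 84.3deg
w4 (311, 103, 37, 74) (689.9,-130.3) 82.5x39.5 long axis -78.5deg
w4 (273, 97, 20, 69) (636.5,-132.2) 75.1x21.0 long axis -77.5deg
w5 (274, 217, 17, 62) (717.1,-192.4) 72.7x15.2 long axis -78.4deg
w5 (12, 155, 43, 91) (414.3,-203.5) 106.8x70.9 long axis 84.8deg
w5 (216, 125, 82, 22) (668.4,-83.2) 75.1x19.5 long axis 11.4deg
t4 (231, 227, 43, 38) (413.0,-214.0) 81.3x68.5 long axis 84.5deg
```

View pics/w5.png

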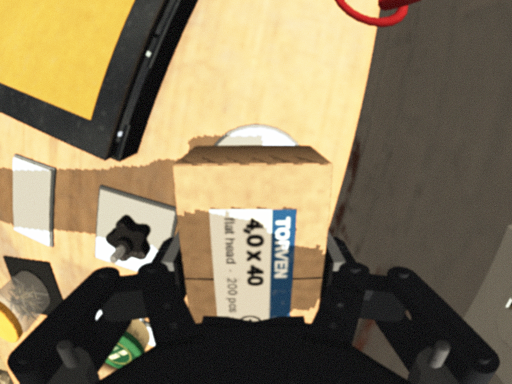

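carry_out:
  plan:
    - {"xyz":[-0.02,-0.2,0],"delta_rot":[0,0,0],"jaw":0}
    - {"xyz":[-0.03,-0.32,0],"delta_rot":[0,0,0],"jaw":0}
    - {"xyz":[-0.04,-0.4,0],"delta_rot":[0,0,0],"jaw":0}
    - {"xyz":[-0.05,-0.4,0],"delta_rot":[0,0,0],"jaw":0}
    - {"xyz":[-0.04,-0.4,0],"delta_rot":[0,0,0],"jaw":0}
    - {"xyz":[-0.04,-0.4,0],"delta_rot":[0,0,0],"jaw":0}
    - {"xyz":[-0.03,-0.35,0],"delta_rot":[0,0,0],"jaw":0}
    - {"xyz":[-0.03,-0.25,0],"delta_rot":[0,0,0],"jaw":0}

```text
time: 15.7
tool_pos: [0.4117, -0.2045, 0.1375]
ee_rot: [-0.002, 0.634, 0.773, -0.001]
contact_force: [0.3, -0.5, -3.5]
finger_gap: 0.061
finger_force: 67.6
```

carry_out:
  plan:
    - {"xyz":[0,0,0],"delta_rot":[0,0,0.04],"jaw":0}
    - {"xyz":[0,0,0],"delta_rot":[0,0,0.06],"jaw":0}
    - {"xyz":[0,0,0],"delta_rot":[0,0,0.06],"jaw":0}
    - {"xyz":[0,0,0],"delta_rot":[0,0,0.027],"jaw":0}
    - {"xyz":[0,0,0],"delta_rot":[0,0,0],"jaw":0}
    - {"xyz":[0,0,0],"delta_rot":[0,0,0],"jaw":0}
    - {"xyz":[0,0,0],"delta_rot":[0,0,0],"jaw":0}
    - {"xyz":[0,0,0],"delta_rot":[0,0,0],"jaw":0}

```text
time: 16.5
tool_pos: [0.4153, -0.2039, 0.1382]
ee_rot: [-0.0, 0.74, 0.672, 0.0]
contact_force: [-0.6, -1.2, -3.3]
finger_gap: 0.0614
finger_force: 67.6
```

Run:
```python
from h import *
d=np.load('pics/w5.npz');P=(d['R'],d['t'])
k=toplane('wrist',[(175,164),(330,163.5)],.172,P)-P[1][:2]; print('front edge in tool xy',(k@P[0][:2,:2]).round(4).tolist())
R,t,s=pose(); im=arm.read_camera('wrist'); cv2.imwrite('pics/w6.png',im); np.savez('pics/w6.npz',R=R,t=t); print(t,R[:,1],np.degrees(np.arctan2(R[1,1],R[0,1])))
im2=arm.read_camera('top'); cv2.imwrite('pics/t6.png',im2)
# round pad, now clear
for n,f,Q in(('wrist',im,(R,t)),('top',im2,None)):
    for c in blobs(masks(f)['white'],300):
        x,y=toplane(n,c.reshape(-1,2).mean(0),.008,Q)[0]
        if x>.6 and y>-.2 or abs(y+.2)<.06 and x<.5 and x>.3: 
            w=(toplane(n,c.reshape(-1,2),.008,Q)*1000).astype(np.float32); print(n,cv2.boundingRect(c),rect(n,c,.008,Q),cv2.fitEllipse(w))
```

```text
front edge in tool xy [[0.049, -0.031], [0.0492, 0.0277]]
[ 0.41530782 -0.20391376  0.1381742 ] [ 9.95421337e-01 -9.55839858e-02 -2.50495751e-04] -5.484932865374697
wrist (216, 123, 74, 23) (417.1,-162.5) 67.8x20.8 long axis -5.5deg ((417.3152770996094, -162.45913696289062), (22.550861358642578, 88.4798355102539), 84.3740005493164)
wrist (445, 45, 62, 88) (673.8,-123.7) 101.7x99.4 long axis -1.4deg ((673.833251953125, -123.9937744140625), (100.16802978515625, 101.8221206665039), 84.92498016357422)
top (183, 91, 50, 48) (676.7,-124.3) 99.1x97.3 long axis -88.5deg ((676.716796875, -123.480224609375), (97.181396484375, 99.61439514160156), 15.032509803771973)
```

carry_out:
  plan:
    - {"xyz":[0,-0.015,0.2],"delta_rot":[0,0,0],"jaw":0}
    - {"xyz":[0,0,0.25],"delta_rot":[0,0,0],"jaw":0}
    - {"xyz":[0,0,0.25],"delta_rot":[0,0,0],"jaw":0}
    - {"xyz":[0,0,0.2],"delta_rot":[0,0,0],"jaw":0}
    - {"xyz":[0,0,0.14],"delta_rot":[0,0,0],"jaw":0}
    - {"xyz":[0,0,0.07],"delta_rot":[0,0,0],"jaw":0}
    - {"xyz":[0,0,0],"delta_rot":[0,0,0],"jaw":0}
    - {"xyz":[0,0,0],"delta_rot":[0,0,0],"jaw":0}

```text
time: 17.4
tool_pos: [0.4144, -0.204, 0.0278]
ee_rot: [0.0, 0.74, 0.672, 0.0]
contact_force: [0.3, 0.1, -3.4]
finger_gap: 0.0611
finger_force: 67.6
```

carry_out:
  plan:
    - {"xyz":[0,-0.006,0.04],"delta_rot":[0,0,0],"jaw":0}
    - {"xyz":[0,0,0.03],"delta_rot":[0,0,0],"jaw":0}
    - {"xyz":[0,0,0.007],"delta_rot":[0,0,0],"jaw":0}
    - {"xyz":[0,0,0],"delta_rot":[0,0,0],"jaw":0}
    - {"xyz":[0,0,0],"delta_rot":[0,0,0],"jaw":0.9}
    - {"xyz":[0,0,0],"delta_rot":[0,0,0],"jaw":1}
    - {"xyz":[0,0,0],"delta_rot":[0,0,0],"jaw":1}
    - {"xyz":[0,0,0],"delta_rot":[0,0,0],"jaw":1}

```text
time: 18.2
tool_pos: [0.4135, -0.2038, 0.0198]
ee_rot: [0.0, 0.74, 0.672, 0.0]
contact_force: [-0.8, -0.4, 0.4]
finger_gap: 0.0856
finger_force: 0.0
```

carry_out:
  plan:
    - {"xyz":[0,0,-0.1],"delta_rot":[0,0,0],"jaw":1}
    - {"xyz":[0,0,-0.2],"delta_rot":[0,0,0],"jaw":1}
    - {"xyz":[0,0,-0.3],"delta_rot":[0,0,0],"jaw":1}
    - {"xyz":[0,0,-0.3],"delta_rot":[0,0,0],"jaw":1}
    - {"xyz":[0,0,-0.3],"delta_rot":[0,0,0],"jaw":1}
    - {"xyz":[-0.1,0,-0.2],"delta_rot":[0,0,0],"jaw":1}
    - {"xyz":[-0.25,0,0],"delta_rot":[0,0,0],"jaw":1}
    - {"xyz":[-0.3,0,0],"delta_rot":[0,0,0],"jaw":1}

```text
time: 19.0
tool_pos: [0.4077, -0.2683, 0.1615]
ee_rot: [0.001, 0.739, 0.673, 0.001]
contact_force: [0.5, -0.4, -0.2]
finger_gap: 0.0854
finger_force: 0.0
```

carry_out:
  plan:
    - {"xyz":[-0.3,0,0],"delta_rot":[0,0,0],"jaw":1}
    - {"xyz":[-0.3,0,0],"delta_rot":[0,0,0],"jaw":1}
    - {"xyz":[-0.15,-0.06,0],"delta_rot":[0,0,0],"jaw":1}
    - {"xyz":[0,0,0],"delta_rot":[0,0,0],"jaw":1}
    - {"xyz":[0,0,0],"delta_rot":[0,0,0],"jaw":1}
    - {"xyz":[0,0,0],"delta_rot":[0,0,0],"jaw":1}
    - {"xyz":[0,0,0],"delta_rot":[0,0,0],"jaw":1}
    - {"xyz":[0,0,0],"delta_rot":[0,0,0],"jaw":1}

```text
time: 19.8
tool_pos: [0.3944, -0.3415, 0.1598]
ee_rot: [-0.0, 0.74, 0.673, 0.0]
contact_force: [-0.6, -0.3, -0.2]
finger_gap: 0.0854
finger_force: 0.0
```

Run:
```python
from h import *
R,t,s=pose(); im=arm.read_camera('wrist'); cv2.imwrite('pics/w7.png',im); np.savez('pics/w7.npz',R=R,t=t); print(t,R[:,1])
H,S,V=cv2.split(cv2.cvtColor(im,cv2.COLOR_BGR2HSV))
for c in blobs((H>15)&(H<32)&(S>140)&(V>110),300): print(cv2.boundingRect(c),rect('wrist',c,.092,(R,t)))
for c in blobs(masks(im)['white'],100): print(cv2.boundingRect(c),rect('wrist',c,.008,(R,t)))
```

```text
[ 0.39438881 -0.34150248  0.15979939] [ 9.95562460e-01 -9.41028920e-02  1.83519236e-04]
(104, 167, 42, 46) (291.7,-325.0) 37.1x36.9 long axis -85.3deg
(213, 163, 82, 79) (392.6,-345.6) 62.8x61.7 long axis 87.0deg
(98, 32, 44, 48) (303.9,-221.1) 37.0x36.7 long axis 84.8deg
(425, 250, 65, 17) (668.1,-488.2) 124.8x21.0 long axis -7.8deg
(351, 151, 24, 36) (508.4,-348.8) 38.7x24.0 long axis 80.2deg
(495, 142, 17, 16) (725.4,-338.7) 35.1x16.5 long axis 10.3deg
(382, 125, 33, 27) (553.1,-317.4) 39.5x25.9 long axis -8.6deg
(479, 84, 22, 21) (696.1,-265.8) 43.1x21.5 long axis 13.4deg
(226, 81, 70, 8) (408.4,-254.7) 67.6x7.0 long axis -3.7deg
(446, 0, 49, 22) (679.9,-160.7) 90.0x28.1 long axis 10.6deg
(354, 0, 77, 87) (554.9,-213.0) 91.3x90.3 long axis -4.4deg
(239, 0, 40, 68) (411.6,-201.6) 70.7x38.4 long axis 84.7deg
(0, 0, 40, 65) (120.3,-117.3) 93.1x75.2 long axis -89.9deg
```

View pics/w7.png

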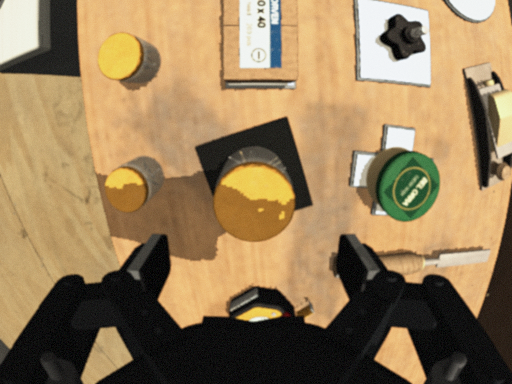

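carry_out:
  plan:
    - {"xyz":[-0.045,-0.005,0.1],"delta_rot":[0,0,0],"jaw":1}
    - {"xyz":[0,0,0.2],"delta_rot":[0,0,0],"jaw":1}
    - {"xyz":[0,0,0.25],"delta_rot":[0,0,0],"jaw":1}
    - {"xyz":[0,0,0.25],"delta_rot":[0,0,0],"jaw":1}
    - {"xyz":[0,0,0.25],"delta_rot":[0,0,0],"jaw":1}
    - {"xyz":[0,0,0.13],"delta_rot":[0,0,0],"jaw":1}
    - {"xyz":[0,0,0.05],"delta_rot":[0,0,0],"jaw":1}
    - {"xyz":[0,0,0],"delta_rot":[0,0,0],"jaw":1}

```text
time: 20.65
tool_pos: [0.3929, -0.3469, 0.0362]
ee_rot: [-0.0, 0.74, 0.672, -0.0]
contact_force: [1.1, 0.5, 0.0]
finger_gap: 0.0855
finger_force: 0.0
```

carry_out:
  plan:
    - {"xyz":[0,0,0],"delta_rot":[0,0,0],"jaw":0}
    - {"xyz":[0,0,0],"delta_rot":[0,0,0],"jaw":0}
    - {"xyz":[0,0,0],"delta_rot":[0,0,0],"jaw":0}
    - {"xyz":[0,0,0],"delta_rot":[0,0,0],"jaw":0}
    - {"xyz":[0,0,0],"delta_rot":[0,0,0],"jaw":0}
    - {"xyz":[0,0,0],"delta_rot":[0,0,0],"jaw":0}
    - {"xyz":[0,0,0],"delta_rot":[0,0,0],"jaw":0}
    - {"xyz":[0,0,0],"delta_rot":[0,0,0],"jaw":0}

```text
time: 21.45
tool_pos: [0.3937, -0.3475, 0.0382]
ee_rot: [0.001, 0.74, 0.672, 0.0]
contact_force: [-0.3, 0.6, 6.9]
finger_gap: 0.0622
finger_force: 64.3
```

carry_out:
  plan:
    - {"xyz":[0,0,-0.1],"delta_rot":[0,0,0],"jaw":0}
    - {"xyz":[0,0,-0.2],"delta_rot":[0,0,0],"jaw":0}
    - {"xyz":[0,0,-0.3],"delta_rot":[0,0,0],"jaw":0}
    - {"xyz":[0,0,-0.3],"delta_rot":[0,0,0],"jaw":0}
    - {"xyz":[0,0,-0.2],"delta_rot":[0,0,0],"jaw":0}
    - {"xyz":[0,0,-0.1],"delta_rot":[0,0,0],"jaw":0}
    - {"xyz":[0,0,0],"delta_rot":[0,0,0],"jaw":0}
    - {"xyz":[0,0,0],"delta_rot":[0,0,0],"jaw":0}

```text
time: 22.25
tool_pos: [0.392, -0.3465, 0.1558]
ee_rot: [-0.001, 0.74, 0.672, -0.0]
contact_force: [0.6, -0.3, -3.4]
finger_gap: 0.062
finger_force: 65.2
```

carry_out:
  plan:
    - {"xyz":[0.15,0.16,0],"delta_rot":[0,0,0],"jaw":0}
    - {"xyz":[0.25,0.28,0],"delta_rot":[0,0,0],"jaw":0}
    - {"xyz":[0.3,0.33,0],"delta_rot":[0,0,0],"jaw":0}
    - {"xyz":[0.3,0.33,0],"delta_rot":[0,0,0],"jaw":0}
    - {"xyz":[0.3,0.33,0],"delta_rot":[0,0,0],"jaw":0}
    - {"xyz":[0.26,0.28,0],"delta_rot":[0,0,0],"jaw":0}
    - {"xyz":[0.15,0.17,0],"delta_rot":[0,0,0],"jaw":0}
    - {"xyz":[0.05,0.03,0],"delta_rot":[0,0,0],"jaw":0}

```text
time: 23.05
tool_pos: [0.6017, -0.1856, 0.1544]
ee_rot: [-0.002, 0.738, 0.674, 0.001]
contact_force: [-0.2, 0.1, -2.9]
finger_gap: 0.0624
finger_force: 65.2
```

carry_out:
  plan:
    - {"xyz":[0,0,0],"delta_rot":[0,0,0],"jaw":0}
    - {"xyz":[0,0,0],"delta_rot":[0,0,0],"jaw":0}
    - {"xyz":[0,0,0],"delta_rot":[0,0,0],"jaw":0}
    - {"xyz":[0,0,0],"delta_rot":[0,0,0],"jaw":0}
    - {"xyz":[0,0,0],"delta_rot":[0,0,0],"jaw":0}
    - {"xyz":[0,0,0],"delta_rot":[0,0,0],"jaw":0}
    - {"xyz":[0,0,0],"delta_rot":[0,0,0],"jaw":0}
    - {"xyz":[0,0,0],"delta_rot":[0,0,0],"jaw":0}

```text
time: 23.85
tool_pos: [0.5999, -0.1901, 0.1567]
ee_rot: [0.0, 0.74, 0.672, 0.0]
contact_force: [0.2, 0.1, -4.0]
finger_gap: 0.0621
finger_force: 65.2
```

Run:
```python
from h import *
R,t,s=pose(); im=arm.read_camera('wrist'); cv2.imwrite('pics/w8.png',im); np.savez('pics/w8.npz',R=R,t=t); print(t,R[:,1])
for c in blobs(masks(im)['white'],100): 
    w=(toplane('wrist',c.reshape(-1,2),.008,(R,t))*1000).astype(np.float32)
    print(cv2.boundingRect(c),rect('wrist',c,.008,(R,t)),cv2.minEnclosingCircle(w))
```

```text
[ 0.59994991 -0.19009574  0.15671495] [ 9.95386780e-01 -9.59434474e-02  1.11672800e-04]
(488, 364, 24, 20) (1167.5,-770.5) 206.7x55.3 long axis -47.5deg ((1181.517333984375, -757.58447265625), 103.37279510498047)
(428, 278, 36, 40) (866.9,-408.3) 140.8x8.7 long axis -47.0deg ((867.8860473632812, -407.3983154296875), 70.4125747680664)
(350, 242, 14, 19) (709.9,-296.0) 27.8x13.6 long axis -74.2deg ((710.09912109375, -295.9918212890625), 14.656694412231445)
(392, 241, 27, 32) (773.3,-321.2) 67.5x26.8 long axis -47.9deg ((779.8892822265625, -315.2757568359375), 33.83237075805664)
(330, 222, 28, 16) (692.5,-265.8) 31.9x15.5 long axis 10.7deg ((692.6329956054688, -266.6143798828125), 16.52938461303711)
(54, 187, 31, 63) (372.2,-224.9) 82.7x41.1 long axis 84.4deg ((367.965576171875, -223.47154235839844), 43.127044677734375)
(68, 155, 58, 88) (416.7,-203.7) 103.7x66.4 long axis 84.6deg ((416.8013916015625, -202.79104614257812), 59.77287292480469)
(171, 153, 97, 81) (561.4,-209.8) 98.1x87.8 long axis -4.2deg ((557.063232421875, -206.43753051757812), 59.34636688232422)
(273, 51, 99, 100) (674.9,-123.3) 101.0x100.2 long axis -3.3deg ((675.0922241210938, -123.72582244873047), 51.01621627807617)
```

carry_out:
  plan:
    - {"xyz":[0.14,0.13,0],"delta_rot":[0,0,0],"jaw":0}
    - {"xyz":[0.22,0.21,0],"delta_rot":[0,0,0],"jaw":0}
    - {"xyz":[0.22,0.21,0],"delta_rot":[0,0,0],"jaw":0}
    - {"xyz":[0.147,0.134,0],"delta_rot":[0,0,0],"jaw":0}
    - {"xyz":[0,0,0.15],"delta_rot":[0,0,0],"jaw":0}
    - {"xyz":[0,0,0.25],"delta_rot":[0,0,0],"jaw":0}
    - {"xyz":[0,0,0.25],"delta_rot":[0,0,0],"jaw":0}
    - {"xyz":[0,0,0.2],"delta_rot":[0,0,0],"jaw":0}

```text
time: 24.7
tool_pos: [0.6733, -0.1255, 0.0692]
ee_rot: [-0.001, 0.741, 0.672, -0.002]
contact_force: [-0.6, 0.6, -4.0]
finger_gap: 0.0623
finger_force: 65.3
```

carry_out:
  plan:
    - {"xyz":[0,0,0.15],"delta_rot":[0,0,0],"jaw":0}
    - {"xyz":[0,0,0.05],"delta_rot":[0,0,0],"jaw":0}
    - {"xyz":[0,0,0],"delta_rot":[0,0,0],"jaw":0}
    - {"xyz":[0,0,0],"delta_rot":[0,0,0],"jaw":0}
    - {"xyz":[0,0,0],"delta_rot":[0,0,0],"jaw":0}
    - {"xyz":[0,0,0],"delta_rot":[0,0,0],"jaw":0}
    - {"xyz":[0,0,0],"delta_rot":[0,0,0],"jaw":0}
    - {"xyz":[0,0,0],"delta_rot":[0,0,0],"jaw":0}

```text
time: 25.5
tool_pos: [0.6752, -0.1243, 0.052]
ee_rot: [0.0, 0.74, 0.672, 0.0]
contact_force: [0.2, -0.3, -4.4]
finger_gap: 0.0623
finger_force: 65.3
```

carry_out:
  plan:
    - {"xyz":[0,0,0.05],"delta_rot":[0,0,0],"jaw":0}
    - {"xyz":[0,0,0.035],"delta_rot":[0,0,0],"jaw":0}
    - {"xyz":[0,0,0.015],"delta_rot":[0,0,0],"jaw":0}
    - {"xyz":[0,0,0],"delta_rot":[0,0,0],"jaw":0}
    - {"xyz":[0,0,0],"delta_rot":[0,0,0],"jaw":0.9}
    - {"xyz":[0,0,0],"delta_rot":[0,0,0],"jaw":1}
    - {"xyz":[0,0,0],"delta_rot":[0,0,0],"jaw":1}
    - {"xyz":[0,0,0],"delta_rot":[0,0,0],"jaw":1}

```text
time: 26.3
tool_pos: [0.6753, -0.1243, 0.0417]
ee_rot: [0.0, 0.74, 0.672, 0.0]
contact_force: [-0.2, 0.3, -0.2]
finger_gap: 0.0854
finger_force: 0.0
```

carry_out:
  plan:
    - {"xyz":[0,0,-0.1],"delta_rot":[0,0,0],"jaw":1}
    - {"xyz":[0,0,-0.2],"delta_rot":[0,0,0],"jaw":1}
    - {"xyz":[0,0,-0.3],"delta_rot":[0,0,0],"jaw":1}
    - {"xyz":[0,0,-0.3],"delta_rot":[0,0,0],"jaw":1}
    - {"xyz":[0,0,-0.3],"delta_rot":[0,0,0],"jaw":1}
    - {"xyz":[0,0,-0.2],"delta_rot":[0,0,0],"jaw":1}
    - {"xyz":[-0.2,-0.09,0],"delta_rot":[0,0,0],"jaw":1}
    - {"xyz":[-0.3,-0.13,0],"delta_rot":[0,0,0],"jaw":1}

```text
time: 27.1
tool_pos: [0.6499, -0.1689, 0.1839]
ee_rot: [0.001, 0.738, 0.674, 0.002]
contact_force: [0.6, -0.2, -0.4]
finger_gap: 0.0849
finger_force: 0.0
```

carry_out:
  plan:
    - {"xyz":[-0.35,-0.15,0],"delta_rot":[0,0,0],"jaw":1}
    - {"xyz":[-0.35,-0.15,0],"delta_rot":[0,0,0],"jaw":1}
    - {"xyz":[-0.35,-0.15,0],"delta_rot":[0,0,0],"jaw":1}
    - {"xyz":[-0.35,-0.15,0],"delta_rot":[0,0,0],"jaw":1}
    - {"xyz":[-0.3,-0.13,0],"delta_rot":[0,0,0],"jaw":1}
    - {"xyz":[-0.26,-0.11,0],"delta_rot":[0,0,0],"jaw":1}
    - {"xyz":[0,0,0],"delta_rot":[0,0,0],"jaw":1}
    - {"xyz":[0,0,0],"delta_rot":[0,0,0],"jaw":1}

```text
time: 27.9
tool_pos: [0.5458, -0.3595, 0.1823]
ee_rot: [0.0, 0.741, 0.672, 0.0]
contact_force: [0.2, 0.4, -0.5]
finger_gap: 0.0853
finger_force: 0.0
```

Run:
```python
from h import *
R,t,s=pose(); im=arm.read_camera('wrist'); cv2.imwrite('pics/w9.png',im); np.savez('pics/w9.npz',R=R,t=t); print(t,R[:,1])
H,S,V=cv2.split(cv2.cvtColor(im,cv2.COLOR_BGR2HSV))
for c in blobs((H>40)&(H<90)&(S>80),300): print('tin',cv2.boundingRect(c),rect('wrist',c,.051,(R,t)))
for c in blobs((H>15)&(H<32)&(S>140)&(V>110),300): print(cv2.boundingRect(c),rect('wrist',c,.096,(R,t)))
for c in blobs(masks(im)['white'],100): print(cv2.boundingRect(c),rect('wrist',c,.008,(R,t)))
```

```text
[ 0.54576059 -0.3594914   0.18226269] [ 0.99520937 -0.09776154  0.00099714]
tin (221, 140, 72, 71) (547.6,-358.7) 69.2x68.4 long axis 84.3deg
(12, 164, 23, 35) (313.6,-326.3) 38.2x33.5 long axis 69.6deg
(1, 60, 26, 37) (324.3,-223.6) 38.4x36.3 long axis -7.2deg
(305, 250, 33, 14) (617.6,-480.6) 41.5x19.0 long axis -8.2deg
(374, 248, 25, 14) (706.1,-491.7) 38.8x19.8 long axis -10.4deg
(460, 160, 52, 42) (878.1,-403.4) 139.8x34.3 long axis -22.2deg
(282, 146, 23, 36) (588.1,-359.9) 39.4x24.5 long axis 84.9deg
(211, 143, 22, 35) (510.5,-348.4) 38.2x22.9 long axis 82.5deg
(427, 129, 22, 41) (774.6,-356.7) 53.1x34.2 long axis -88.6deg
(379, 122, 35, 23) (714.0,-333.8) 45.4x18.0 long axis 11.0deg
(241, 115, 37, 27) (554.9,-317.2) 38.3x26.5 long axis -9.6deg
(372, 74, 33, 24) (705.6,-276.6) 37.1x25.6 long axis 14.7deg
(357, 61, 33, 27) (689.7,-262.3) 42.4x22.2 long axis 24.1deg
(87, 8, 29, 71) (385.1,-192.8) 83.6x38.4 long axis 85.0deg
(209, 0, 86, 75) (556.7,-216.2) 89.7x84.1 long axis -5.1deg
(99, 0, 55, 93) (416.5,-204.5) 104.0x67.1 long axis 82.9deg
```

View pics/w9.png

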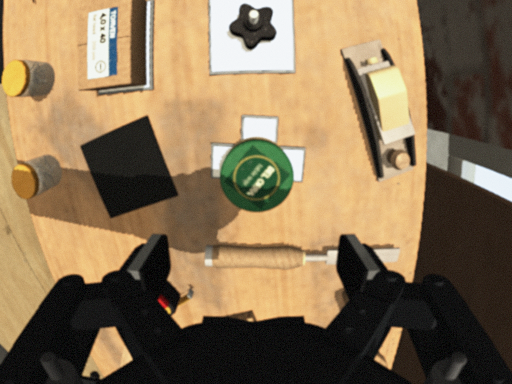

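carry_out:
  plan:
    - {"xyz":[0.007,0.013,0.2],"delta_rot":[0,0,0],"jaw":1}
    - {"xyz":[0,0,0.3],"delta_rot":[0,0,0],"jaw":1}
    - {"xyz":[0,0,0.3],"delta_rot":[0,0,0],"jaw":1}
    - {"xyz":[0,0,0],"delta_rot":[0,0,0],"jaw":1}
    - {"xyz":[0,0,0],"delta_rot":[0,0,0],"jaw":1}
    - {"xyz":[0,0,0],"delta_rot":[0,0,0],"jaw":1}
    - {"xyz":[0,0,0],"delta_rot":[0,0,0],"jaw":1}
    - {"xyz":[0,0,0],"delta_rot":[0,0,0],"jaw":1}

```text
time: 28.75
tool_pos: [0.5481, -0.3587, 0.1031]
ee_rot: [0.001, 0.74, 0.672, 0.0]
contact_force: [-0.4, 0.0, -0.4]
finger_gap: 0.0853
finger_force: 0.0
```

carry_out:
  plan:
    - {"xyz":[0,0,0.2],"delta_rot":[0,0,0],"jaw":1}
    - {"xyz":[0,0,0.25],"delta_rot":[0,0,0],"jaw":1}
    - {"xyz":[0,0,0.22],"delta_rot":[0,0,0],"jaw":1}
    - {"xyz":[0,0,0.15],"delta_rot":[0,0,0],"jaw":1}
    - {"xyz":[0,0,0],"delta_rot":[0,0,0],"jaw":1}
    - {"xyz":[0,0,0],"delta_rot":[0,0,0],"jaw":1}
    - {"xyz":[0,0,0],"delta_rot":[0,0,0],"jaw":0}
    - {"xyz":[0,0,0],"delta_rot":[0,0,0],"jaw":0}

```text
time: 29.55
tool_pos: [0.5488, -0.359, 0.0219]
ee_rot: [0.002, 0.74, 0.672, 0.001]
contact_force: [-0.4, 0.3, 5.5]
finger_gap: 0.0683
finger_force: 69.1
```

carry_out:
  plan:
    - {"xyz":[0,0,0],"delta_rot":[0,0,0],"jaw":0}
    - {"xyz":[0,0,0],"delta_rot":[0,0,0],"jaw":0}
    - {"xyz":[0,0,0],"delta_rot":[0,0,0],"jaw":0}
    - {"xyz":[0,0,0],"delta_rot":[0,0,0],"jaw":0}
    - {"xyz":[0,0,0],"delta_rot":[0,0,0],"jaw":0}
    - {"xyz":[0,0,0],"delta_rot":[0,0,0],"jaw":0}
    - {"xyz":[0,0,0],"delta_rot":[0,0,0],"jaw":0}
    - {"xyz":[0,0,0],"delta_rot":[0,0,0],"jaw":0}

```text
time: 30.35
tool_pos: [0.5488, -0.359, 0.0219]
ee_rot: [0.002, 0.74, 0.672, 0.001]
contact_force: [-0.5, -0.0, 6.4]
finger_gap: 0.0685
finger_force: 69.1
```

carry_out:
  plan:
    - {"xyz":[0,0,-0.1],"delta_rot":[0,0,0],"jaw":0}
    - {"xyz":[0,0,-0.2],"delta_rot":[0,0,0],"jaw":0}
    - {"xyz":[0,0,-0.2],"delta_rot":[0,0,0],"jaw":0}
    - {"xyz":[0,0,-0.1],"delta_rot":[0,0,0],"jaw":0}
    - {"xyz":[0,0,0],"delta_rot":[0,0,0],"jaw":0}
    - {"xyz":[0,0,0],"delta_rot":[0,0,0],"jaw":0}
    - {"xyz":[0,0,0],"delta_rot":[0,0,0],"jaw":0}
    - {"xyz":[0,0,0],"delta_rot":[0,0,0],"jaw":0}

```text
time: 31.15
tool_pos: [0.5465, -0.358, 0.0784]
ee_rot: [-0.001, 0.74, 0.672, -0.0]
contact_force: [0.2, -0.1, -2.6]
finger_gap: 0.068
finger_force: 68.6
```

carry_out:
  plan:
    - {"xyz":[0,-0.12,0],"delta_rot":[0,0,0],"jaw":0}
    - {"xyz":[-0.007,-0.23,0],"delta_rot":[0,0,0],"jaw":0}
    - {"xyz":[-0.007,-0.28,0],"delta_rot":[0,0,0],"jaw":0}
    - {"xyz":[-0.007,-0.28,0],"delta_rot":[0,0,0],"jaw":0}
    - {"xyz":[-0.007,-0.28,0],"delta_rot":[0,0,0],"jaw":0}
    - {"xyz":[-0.006,-0.23,0],"delta_rot":[0,0,0],"jaw":0}
    - {"xyz":[0,-0.11,0],"delta_rot":[0,0,0],"jaw":0}
    - {"xyz":[0,0,0],"delta_rot":[0,0,0],"jaw":0}

```text
time: 31.95
tool_pos: [0.393, -0.3473, 0.0794]
ee_rot: [-0.001, 0.741, 0.672, -0.001]
contact_force: [-0.2, -0.0, -2.3]
finger_gap: 0.0678
finger_force: 68.7
```

carry_out:
  plan:
    - {"xyz":[0,0,0.1],"delta_rot":[0,0,0],"jaw":0}
    - {"xyz":[0,0,0.15],"delta_rot":[0,0,0],"jaw":0}
    - {"xyz":[0,0,0.15],"delta_rot":[0,0,0],"jaw":0}
    - {"xyz":[0,0,0.1],"delta_rot":[0,0,0],"jaw":0}
    - {"xyz":[0,0,0.06],"delta_rot":[0,0,0],"jaw":0}
    - {"xyz":[0,0,0],"delta_rot":[0,0,0],"jaw":0}
    - {"xyz":[0,0,0],"delta_rot":[0,0,0],"jaw":0}
    - {"xyz":[0,0,0],"delta_rot":[0,0,0],"jaw":0}

```text
time: 32.75
tool_pos: [0.3953, -0.3474, 0.0242]
ee_rot: [0.001, 0.74, 0.672, 0.0]
contact_force: [0.1, 0.1, -3.2]
finger_gap: 0.0677
finger_force: 68.7
```

carry_out:
  plan:
    - {"xyz":[0,0,0.04],"delta_rot":[0,0,0],"jaw":0}
    - {"xyz":[0,0,0.02],"delta_rot":[0,0,0],"jaw":0}
    - {"xyz":[0,0,0],"delta_rot":[0,0,0],"jaw":0}
    - {"xyz":[0,0,0],"delta_rot":[0,0,0],"jaw":0.9}
    - {"xyz":[0,0,0],"delta_rot":[0,0,0],"jaw":1}
    - {"xyz":[0,0,0],"delta_rot":[0,0,0],"jaw":1}
    - {"xyz":[0,0,0],"delta_rot":[0,0,0],"jaw":1}
    - {"xyz":[0,0,-0.1],"delta_rot":[0,0,0],"jaw":1}

```text
time: 33.55
tool_pos: [0.394, -0.3465, 0.0271]
ee_rot: [-0.001, 0.74, 0.672, -0.0]
contact_force: [-0.4, -0.4, 0.9]
finger_gap: 0.0857
finger_force: 0.0
```

carry_out:
  plan:
    - {"xyz":[0,0,-0.25],"delta_rot":[0,0,0],"jaw":1}
    - {"xyz":[0,0,-0.3],"delta_rot":[0,0,0],"jaw":1}
    - {"xyz":[0,0,-0.3],"delta_rot":[0,0,0],"jaw":1}
    - {"xyz":[0.1,0.1,-0.3],"delta_rot":[0,0,0],"jaw":1}
    - {"xyz":[0.25,0.25,-0.2],"delta_rot":[0,0,0],"jaw":1}
    - {"xyz":[0.3,0.3,0],"delta_rot":[0,0,0],"jaw":1}
    - {"xyz":[0.3,0.3,0],"delta_rot":[0,0,0],"jaw":1}
    - {"xyz":[0.3,0.3,0],"delta_rot":[0,0,0],"jaw":1}

```text
time: 34.35
tool_pos: [0.5321, -0.2337, 0.1639]
ee_rot: [0.001, 0.74, 0.672, 0.0]
contact_force: [-0.3, 0.2, -1.6]
finger_gap: 0.0852
finger_force: 0.0
```

carry_out:
  plan:
    - {"xyz":[0.2,0.25,0],"delta_rot":[0,0,0],"jaw":1}
    - {"xyz":[0,0,0],"delta_rot":[0,0,0],"jaw":1}
    - {"xyz":[0,0,0],"delta_rot":[0,0,0],"jaw":1}
    - {"xyz":[0,0,0],"delta_rot":[0,0,0],"jaw":1}
    - {"xyz":[0,0,0],"delta_rot":[0,0,0],"jaw":1}
    - {"xyz":[0,0,0],"delta_rot":[0,0,0],"jaw":1}
    - {"xyz":[0,0,0],"delta_rot":[0,0,0],"jaw":1}
    - {"xyz":[0,0,0],"delta_rot":[0,0,0],"jaw":1}

```text
time: 35.15
tool_pos: [0.5576, -0.2176, 0.1627]
ee_rot: [0.0, 0.74, 0.672, -0.0]
contact_force: [-0.0, 0.5, -0.1]
finger_gap: 0.0855
finger_force: 0.0
```

Run:
```python
from h import *
R,t,s=pose(); im=arm.read_camera('wrist'); cv2.imwrite('pics/w10.png',im); np.savez('pics/w10.npz',R=R,t=t); print(t,R[:,1])
im2=arm.read_camera('top'); cv2.imwrite('pics/t10.png',im2)
m=masks(im)
for k,z in(('white',.008),('black',.03)):
  for c in blobs(m[k],300): print(k,cv2.boundingRect(c),rect('wrist',c,z,(R,t)))
for c in blobs(masks(im2)['white'],300): print('top',cv2.boundingRect(c),rect('top',c,.008))
u,v=map(int,toimg([.558,-.211,.02],(R,t))); print(u,v)
a=cv2.resize(im[v-60:v+60,u-60:u+60],(390,390),interpolation=cv2.INTER_CUBIC); b=cv2.resize(im[200:320,40:160] if 0 else im[130:330,40:240],(390,390))
cv2.imwrite('pics/c10.png',np.hstack([a,b]))
```

```text
[ 0.55762895 -0.21758246  0.16270422] [ 9.95316172e-01 -9.66732470e-02  2.36310667e-05]
white (447, 250, 65, 115) (992.2,-540.4) 519.2x75.2 long axis -48.6deg
white (217, 245, 85, 70) (548.9,-353.5) 97.1x96.4 long axis 36.5deg
white (418, 224, 23, 49) (773.9,-341.3) 79.0x33.7 long axis -88.5deg
white (357, 193, 35, 26) (688.6,-266.4) 42.7x20.1 long axis 23.4deg
white (84, 152, 31, 70) (380.6,-218.3) 82.9x38.6 long axis 84.5deg
white (142, 125, 13, 92) (445.0,-206.8) 101.8x9.0 long axis 84.9deg
white (208, 122, 90, 85) (556.6,-211.4) 90.0x89.6 long axis -4.6deg
white (312, 27, 80, 95) (662.8,-126.7) 100.9x77.4 long axis -78.0deg
black (0, 235, 512, 149) (543.9,-518.2) 1313.1x473.1 long axis -6.2deg
black (424, 157, 22, 81) (756.2,-264.4) 105.2x29.9 long axis -79.2deg
black (9, 0, 242, 77) (425.4,-53.9) 287.1x89.5 long axis -16.0deg
top (406, 253, 21, 21) (383.6,-531.6) 38.4x38.1 long axis -1.7deg
top (297, 151, 53, 53) (550.7,-353.6) 95.2x93.9 long axis -53.1deg
top (381, 92, 14, 61) (661.3,-483.0) 123.4x18.4 long axis -7.2deg
top (311, 46, 30, 24) (795.3,-362.3) 59.0x48.7 long axis 89.8deg
top (335, 0, 24, 38) (879.3,-403.8) 90.7x26.6 long axis -18.3deg
254 167
```

View pics/c10.png

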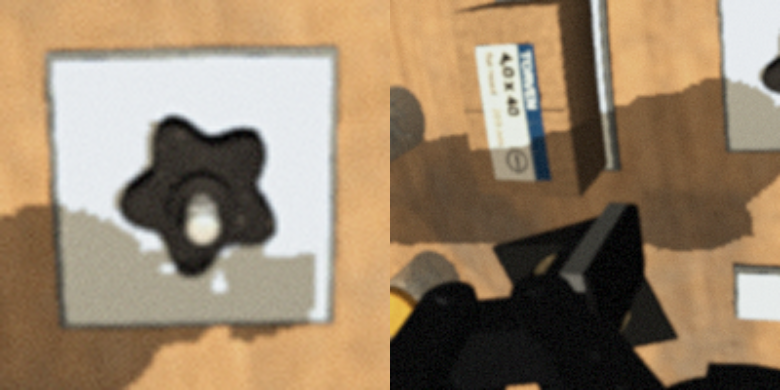

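The knob is stud up on the square pad, with its lobes clearly visible. The cross pad is now clear and its centre is about (549.5,-353.5). I'll compute the knob centre and a lobe axis to grip along.

Run:
```python
from h import *
d=np.load('pics/w10.npz');P=(d['R'],d['t'])
px=np.array([(168,118),(262,133),(272,238),(190,274),(121,203)])/3.25+[194,107]
w=toplane('wrist',px,.026,P)*1000; c=w.mean(0); print(w.round(1).tolist(),c)
a=np.degrees(np.arctan2(*(w-c).T[::-1])); print(a.round(1),np.hypot(*(w-c).T).round(1)); 
print('axes mod 180',((a-36*2*np.arange(5))).round(1), (a%36).round(1))
# black mask centre
im=cv2.imread('pics/w10.png'); V=im.max(2); m=np.zeros_like(V); m[130:200,225:285]=V[130:200,225:285]<75
for c in blobs(m>0,200): print(cv2.boundingRect(c),cv2.minEnclosingCircle((toplane('wrist',c.reshape(-1,2),.026,P)*1000).astype(np.float32)))
im2=cv2.imread('pics/t10.png')
for c in blobs(masks(im2)['black'],300):
  x,y=toplane('top',c.reshape(-1,2).mean(0),.02)[0]
  print('top',cv2.boundingRect(c),x,y)
```

```text
[[552.1, -185.3], [579.0, -192.3], [579.5, -224.4], [553.8, -233.3], [535.5, -209.3]] [ 559.98370021 -208.92705845]
[ 108.4   41.1  -38.5 -104.2 -179.2] [24.9 25.3 24.9 25.2 24.5]
axes mod 180 [ 108.4  -30.9 -182.5 -320.2 -467.2] [ 0.4  5.1 33.5  3.8  0.8]
(232, 143, 46, 49) ((558.5611572265625, -208.94100952148438), 24.712261199951172)
top (244, 324, 17, 60) 0.2129399325035561 -0.21903539860101176
top (289, 227, 61, 60) 0.3938187362961193 -0.34639221885121746
top (71, 203, 52, 23) 0.4727707375551097 0.08783076526549202
top (257, 140, 18, 162) 0.4625470135646712 -0.24344844404338056
top (0, 136, 183, 161) 0.47824031535961664 0.13184200604217824
top (279, 79, 45, 52) 0.6850312105718561 -0.29547621526894086
top (106, 44, 52, 22) 0.8000834378973338 0.03392105113624602
top (196, 0, 316, 75) 0.8326940878031863 -0.3756950057356152
top (0, 0, 142, 75) 0.8441629985271883 0.18052533216910913
```

carry_out:
  plan:
    - {"xyz":[0,0,0],"delta_rot":[0,0,-0.078],"jaw":1}
    - {"xyz":[0.087,0,0],"delta_rot":[0,0,0],"jaw":1}
    - {"xyz":[0,0,0.2],"delta_rot":[0,0,0],"jaw":1}
    - {"xyz":[0,0,0.3],"delta_rot":[0,0,0],"jaw":1}
    - {"xyz":[0,0,0.3],"delta_rot":[0,0,0],"jaw":1}
    - {"xyz":[0,0,0.2],"delta_rot":[0,0,0],"jaw":1}
    - {"xyz":[0,0,0],"delta_rot":[0,0,0],"jaw":1}
    - {"xyz":[0,0,0],"delta_rot":[0,0,0],"jaw":1}

```text
time: 36.05
tool_pos: [0.5581, -0.2078, 0.063]
ee_rot: [-0.0, 0.698, 0.716, 0.0]
contact_force: [-0.5, -0.5, -0.2]
finger_gap: 0.0854
finger_force: 0.0
```

carry_out:
  plan:
    - {"xyz":[0,0,0.15],"delta_rot":[0,0,0],"jaw":1}
    - {"xyz":[0,0,0.15],"delta_rot":[0,0,0],"jaw":1}
    - {"xyz":[0,0,0.1],"delta_rot":[0,0,0],"jaw":1}
    - {"xyz":[0,0,0.05],"delta_rot":[0,0,0],"jaw":1}
    - {"xyz":[0,0,0],"delta_rot":[0,0,0],"jaw":1}
    - {"xyz":[0,0,0],"delta_rot":[0,0,0],"jaw":1}
    - {"xyz":[0,0,0],"delta_rot":[0,0,0],"jaw":1}
    - {"xyz":[0,0,0],"delta_rot":[0,0,0],"jaw":1}

```text
time: 36.85
tool_pos: [0.558, -0.2086, 0.0181]
ee_rot: [0.0, 0.698, 0.716, 0.0]
contact_force: [1.1, 0.0, 0.4]
finger_gap: 0.0854
finger_force: 0.0
```

Position is good: (558.0,-208.6), z .018. Lower to .009 and close.

carry_out:
  plan:
    - {"xyz":[0,0,0.05],"delta_rot":[0,0,0],"jaw":1}
    - {"xyz":[0,0,0.04],"delta_rot":[0,0,0],"jaw":1}
    - {"xyz":[0,0,0],"delta_rot":[0,0,0],"jaw":1}
    - {"xyz":[0,0,0],"delta_rot":[0,0,0],"jaw":1}
    - {"xyz":[0,0,0],"delta_rot":[0,0,0],"jaw":0}
    - {"xyz":[0,0,0],"delta_rot":[0,0,0],"jaw":0}
    - {"xyz":[0,0,0],"delta_rot":[0,0,0],"jaw":0}
    - {"xyz":[0,0,0],"delta_rot":[0,0,0],"jaw":0}

```text
time: 37.65
tool_pos: [0.5582, -0.2085, 0.0093]
ee_rot: [0.001, 0.698, 0.716, 0.0]
contact_force: [-1.1, 0.1, 4.2]
finger_gap: 0.043
finger_force: 60.4
```

carry_out:
  plan:
    - {"xyz":[0,0,0],"delta_rot":[0,0,0],"jaw":0}
    - {"xyz":[0,0,0],"delta_rot":[0,0,0],"jaw":0}
    - {"xyz":[0,0,0],"delta_rot":[0,0,0],"jaw":0}
    - {"xyz":[0,0,0],"delta_rot":[0,0,0],"jaw":0}
    - {"xyz":[0,0,0],"delta_rot":[0,0,0],"jaw":0}
    - {"xyz":[0,0,0],"delta_rot":[0,0,0],"jaw":0}
    - {"xyz":[0,0,0],"delta_rot":[0,0,0],"jaw":0}
    - {"xyz":[0,0,0],"delta_rot":[0,0,0],"jaw":0}

```text
time: 38.45
tool_pos: [0.5582, -0.2085, 0.0092]
ee_rot: [0.001, 0.698, 0.716, 0.0]
contact_force: [-0.2, -0.2, 6.4]
finger_gap: 0.0435
finger_force: 60.7
```

carry_out:
  plan:
    - {"xyz":[0,0,-0.1],"delta_rot":[0,0,0],"jaw":0}
    - {"xyz":[0,0,-0.2],"delta_rot":[0,0,0],"jaw":0}
    - {"xyz":[0,0,-0.2],"delta_rot":[0,0,0],"jaw":0}
    - {"xyz":[0,0,-0.1],"delta_rot":[0,0,0],"jaw":0}
    - {"xyz":[0,0,0],"delta_rot":[0,0,0],"jaw":0}
    - {"xyz":[0,0,0],"delta_rot":[0,0,0],"jaw":0}
    - {"xyz":[0,0,0],"delta_rot":[0,0,0],"jaw":0}
    - {"xyz":[0,0,0],"delta_rot":[0,0,0],"jaw":0}

```text
time: 39.25
tool_pos: [0.5569, -0.2083, 0.0676]
ee_rot: [-0.001, 0.698, 0.716, -0.0]
contact_force: [0.7, -0.4, -0.1]
finger_gap: 0.0434
finger_force: 60.4
```

Run:
```python
from h import *
R,t,s=pose(); im=arm.read_camera('wrist'); cv2.imwrite('pics/w11.png',im); np.savez('pics/w11.npz',R=R,t=t); print(t,R[:,1])
sc=arm.read_camera('scene'); cv2.imwrite('pics/s11.png',sc)
for z in (.06,.085,.115): print(toimg(t+[0,0,z-t[2]],(R,t)))
cv2.imwrite('pics/c11.png',np.hstack([cv2.resize(im[130:330,150:360],(410,390),interpolation=cv2.INTER_CUBIC),cv2.resize(sc[110:240,170:300],(390,390),interpolation=cv2.INTER_CUBIC)]))
```

```text
[ 0.55693764 -0.20827877  0.06760631] [ 0.99964721  0.02648986 -0.00193649]
(np.float64(255.91181072935225), np.float64(233.6578412960106))
(np.float64(256.21995970898087), np.float64(255.8389143070467))
(np.float64(256.717460856051), np.float64(292.99179416586435))
```

View pics/c11.png

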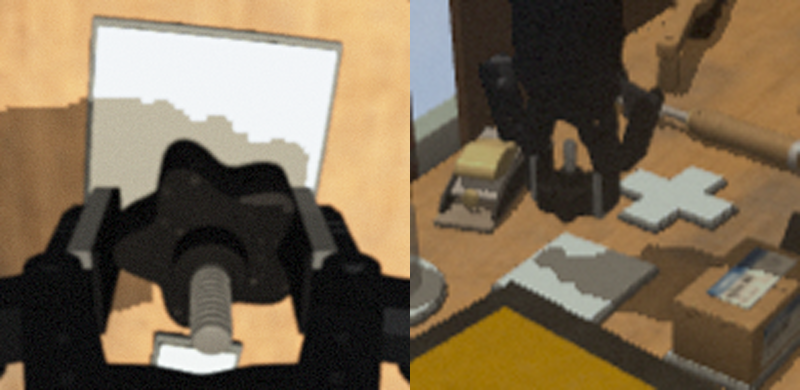

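Run:
```python
from h import *
d=np.load('pics/w11.npz');P=(d['R'],d['t']); f=np.array([410/210,390/200])
def tl(p,z): return ((toplane('wrist',np.array(p)/f+[150,130],z,P)-P[1][:2])@P[0][:2,:2]*1000).round(1).tolist()
print('stud tip',tl([(211,334)],.121)); print('lobes',tl([(180,142),(276,165),(115,252),(180,322),(300,245)],.084)); print('hub',tl([(210,240)],.098))
d=np.load('pics/w10.npz');P=(d['R'],d['t'])
print('before: stud tip', toplane('wrist',np.array([(202,226)])/3.25+[194,107],.062,P)*1000)
```

```text
stud tip [[0.5, 0.5]]
lobes [[27.0, -6.4], [21.1, 16.2], [-2.8, -23.4], [-24.9, -7.3], [-0.8, 23.4]]
hub [[8.9, 0.5]]
before: stud tip [[ 559.43340815 -209.08293628]]
```

carry_out:
  plan:
    - {"xyz":[-0.12,-0.01,0],"delta_rot":[0,0,0],"jaw":0}
    - {"xyz":[-0.22,-0.02,0],"delta_rot":[0,0,0],"jaw":0}
    - {"xyz":[-0.26,-0.02,0],"delta_rot":[0,0,0],"jaw":0}
    - {"xyz":[-0.26,-0.02,0],"delta_rot":[0,0,0],"jaw":0}
    - {"xyz":[-0.26,-0.02,0],"delta_rot":[0,0,0],"jaw":0}
    - {"xyz":[-0.22,-0.02,0],"delta_rot":[0,0,0],"jaw":0}
    - {"xyz":[-0.11,-0.01,0],"delta_rot":[0,0,0],"jaw":0}
    - {"xyz":[0,0,0],"delta_rot":[0,0,0],"jaw":0}

```text
time: 40.15
tool_pos: [0.5482, -0.3568, 0.0682]
ee_rot: [0.0, 0.699, 0.715, -0.001]
contact_force: [0.1, 0.8, 0.4]
finger_gap: 0.0433
finger_force: 60.4
```

carry_out:
  plan:
    - {"xyz":[0,0,0.1],"delta_rot":[0,0,0],"jaw":0}
    - {"xyz":[0,0,0.15],"delta_rot":[0,0,0],"jaw":0}
    - {"xyz":[0,0,0.15],"delta_rot":[0,0,0],"jaw":0}
    - {"xyz":[0,0,0.08],"delta_rot":[0,0,0],"jaw":0}
    - {"xyz":[0,0,0],"delta_rot":[0,0,0],"jaw":0}
    - {"xyz":[0,0,0],"delta_rot":[0,0,0],"jaw":0}
    - {"xyz":[0,0,0],"delta_rot":[0,0,0],"jaw":0}
    - {"xyz":[0,0,0],"delta_rot":[0,0,0],"jaw":0}

```text
time: 40.95
tool_pos: [0.55, -0.354, 0.0214]
ee_rot: [0.001, 0.698, 0.716, 0.0]
contact_force: [-0.0, 0.1, 0.3]
finger_gap: 0.0432
finger_force: 60.4
```

Run:
```python
from h import *
R,t,s=pose(); im=arm.read_camera('wrist'); cv2.imwrite('pics/w12.png',im); np.savez('pics/w12.npz',R=R,t=t); print(t,R[:,1])
im2=arm.read_camera('top'); cv2.imwrite('pics/t12.png',im2)
for c in blobs(masks(im)['white'],300): print(cv2.boundingRect(c),rect('wrist',c,.008,(R,t)), rect('wrist',c[c[:,0,1]<c[:,0,1].min()+15],.008,(R,t)))
```

```text
[ 0.54997905 -0.35400595  0.02136762] [0.9996532  0.02630342 0.00126545]
(216, 272, 23, 25) (533.4,-393.5) 17.8x14.8 long axis 83.8deg (531.0,-389.6) 11.1x10.9 long axis 2.9deg
(248, 268, 26, 43) (554.3,-397.5) 34.2x16.0 long axis -89.0deg (552.0,-385.8) 12.0x10.7 long axis 1.2deg
(477, 184, 35, 43) (724.8,-334.5) 41.1x35.6 long axis 15.2deg (721.4,-331.0) 44.5x9.5 long axis -10.5deg
(170, 137, 175, 116) (550.5,-334.6) 102.7x66.3 long axis -1.5deg (556.0,-304.4) 38.1x7.5 long axis 1.7deg
(458, 79, 46, 49) (697.0,-262.1) 42.3x30.0 long axis 30.5deg (693.7,-257.3) 44.4x8.4 long axis 13.4deg
(183, 0, 173, 69) (554.6,-238.1) 89.4x40.5 long axis -4.3deg (555.5,-227.9) 90.5x8.6 long axis 3.1deg
(4, 0, 85, 72) (413.3,-235.1) 67.7x44.4 long axis -5.8deg (444.1,-220.8) 9.7x9.1 long axis -10.9deg
```

carry_out:
  plan:
    - {"xyz":[0.005,-0.01,0.05],"delta_rot":[0,0,0],"jaw":0}
    - {"xyz":[0,0,0.04],"delta_rot":[0,0,0],"jaw":0}
    - {"xyz":[0,0,0.03],"delta_rot":[0,0,0],"jaw":0}
    - {"xyz":[0,0,0],"delta_rot":[0,0,0],"jaw":0}
    - {"xyz":[0,0,0],"delta_rot":[0,0,0],"jaw":0}
    - {"xyz":[0,0,0],"delta_rot":[0,0,0],"jaw":0.7}
    - {"xyz":[0,0,0],"delta_rot":[0,0,0],"jaw":1}
    - {"xyz":[0,0,0],"delta_rot":[0,0,0],"jaw":1}

```text
time: 41.85
tool_pos: [0.5484, -0.3532, 0.0083]
ee_rot: [-0.0, 0.698, 0.716, 0.0]
contact_force: [0.7, -0.1, 0.2]
finger_gap: 0.0836
finger_force: 0.0
```

carry_out:
  plan:
    - {"xyz":[0,0,0],"delta_rot":[0,0,0],"jaw":1}
    - {"xyz":[0,0,-0.1],"delta_rot":[0,0,0],"jaw":1}
    - {"xyz":[0,0,-0.2],"delta_rot":[0,0,0],"jaw":1}
    - {"xyz":[0,0,-0.3],"delta_rot":[0,0,0],"jaw":1}
    - {"xyz":[0,0,-0.3],"delta_rot":[0,0,0],"jaw":1}
    - {"xyz":[0,0,-0.3],"delta_rot":[0,0,0],"jaw":1}
    - {"xyz":[0,0,-0.2],"delta_rot":[0,0,0],"jaw":1}
    - {"xyz":[0,-0.1,0],"delta_rot":[0,0,0],"jaw":1}

```text
time: 42.65
tool_pos: [0.5419, -0.3536, 0.1531]
ee_rot: [0.004, 0.697, 0.717, 0.002]
contact_force: [0.4, 0.2, -0.5]
finger_gap: 0.0856
finger_force: 0.0
```

carry_out:
  plan:
    - {"xyz":[0.02,-0.25,0],"delta_rot":[0,0,0],"jaw":1}
    - {"xyz":[0.02,-0.3,0],"delta_rot":[0,0,0],"jaw":1}
    - {"xyz":[0.02,-0.3,0],"delta_rot":[0,0,0],"jaw":1}
    - {"xyz":[0.02,-0.3,0],"delta_rot":[0,0,0],"jaw":1}
    - {"xyz":[0,-0.3,0],"delta_rot":[0,0,0],"jaw":1}
    - {"xyz":[0,0,0],"delta_rot":[0,0,0],"jaw":1}
    - {"xyz":[0,0,0],"delta_rot":[0,0,0],"jaw":1}
    - {"xyz":[0,0,0],"delta_rot":[0,0,0],"jaw":1}

```text
time: 43.45
tool_pos: [0.3942, -0.3491, 0.1486]
ee_rot: [0.0, 0.697, 0.717, 0.001]
contact_force: [0.2, 0.0, -0.1]
finger_gap: 0.0852
finger_force: 0.0
```

Run:
```python
from h import *
R,t,s=pose(); im=arm.read_camera('wrist'); cv2.imwrite('pics/w13.png',im); np.savez('pics/w13.npz',R=R,t=t); print(t,R[:,1])
for c in blobs(masks(im)['green'],300): print('tin',cv2.boundingRect(c),rect('wrist',c,.047,(R,t)))
for c in blobs(masks(im)['white'],300): print(cv2.boundingRect(c),rect('wrist',c,.008,(R,t)))
u,v=map(int,toimg([.549,-.353,.02],(R,t))); print(u,v)
cv2.imwrite('pics/c13.png',np.hstack([cv2.resize(im[max(v-50,0):v+50,u-50:u+50],(400,400),interpolation=cv2.INTER_CUBIC),cv2.resize(im[:250,100:350],(400,400))]))
```

```text
[ 0.3941781  -0.3490726   0.14856804] [0.99962973 0.02718743 0.00111254]
tin (212, 143, 83, 79) (392.5,-346.8) 71.1x69.8 long axis 1.5deg
(439, 273, 41, 13) (685.9,-490.1) 89.3x19.2 long axis -7.9deg
(411, 173, 26, 34) (583.7,-359.8) 38.6x30.5 long axis 80.2deg
(351, 136, 72, 93) (531.8,-352.6) 101.4x71.3 long axis 81.5deg
(371, 4, 79, 99) (554.8,-213.0) 91.5x90.3 long axis -4.5deg
(461, 0, 51, 46) (675.6,-147.1) 93.5x57.9 long axis 17.9deg
(255, 0, 48, 60) (413.0,-204.1) 63.6x38.7 long axis 84.8deg
(0, 0, 50, 29) (108.0,-153.5) 99.7x37.5 long axis -15.2deg
402 186
```

View pics/c13.png

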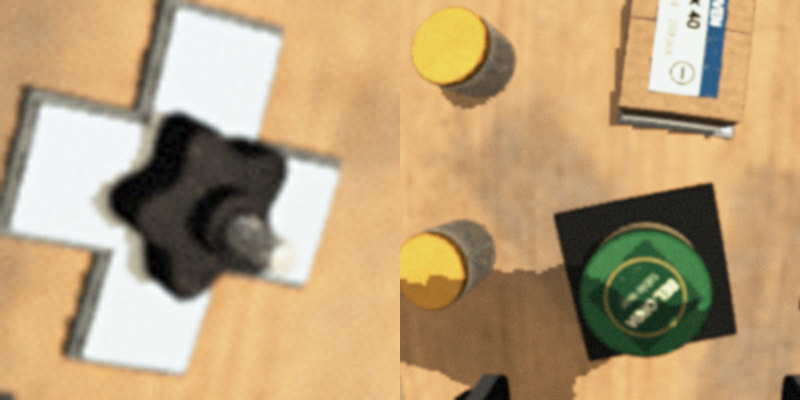

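Both parked and placed things look right: the knob stands stud up on the cross, and the tin stands upright on the mat. Grasp the tin.

carry_out:
  plan:
    - {"xyz":[0.023,-0.008,0.15],"delta_rot":[0,0,0],"jaw":1}
    - {"xyz":[0,0,0.25],"delta_rot":[0,0,0],"jaw":1}
    - {"xyz":[0,0,0.25],"delta_rot":[0,0,0],"jaw":1}
    - {"xyz":[0,0,0.25],"delta_rot":[0,0,0],"jaw":1}
    - {"xyz":[0,0,0.2],"delta_rot":[0,0,0],"jaw":1}
    - {"xyz":[0,0,0.13],"delta_rot":[0,0,0],"jaw":1}
    - {"xyz":[0,0,0.06],"delta_rot":[0,0,0],"jaw":1}
    - {"xyz":[0,0,0],"delta_rot":[0,0,0],"jaw":1}

```text
time: 44.3
tool_pos: [0.3929, -0.3467, 0.0191]
ee_rot: [-0.0, 0.697, 0.717, 0.0]
contact_force: [-0.9, -0.0, 0.8]
finger_gap: 0.0855
finger_force: 0.0
```

carry_out:
  plan:
    - {"xyz":[0,0,0],"delta_rot":[0,0,0],"jaw":1}
    - {"xyz":[0,0,0],"delta_rot":[0,0,0],"jaw":0}
    - {"xyz":[0,0,0],"delta_rot":[0,0,0],"jaw":0}
    - {"xyz":[0,0,0],"delta_rot":[0,0,0],"jaw":0}
    - {"xyz":[0,0,0],"delta_rot":[0,0,0],"jaw":0}
    - {"xyz":[0,0,0],"delta_rot":[0,0,0],"jaw":0}
    - {"xyz":[0,0,0],"delta_rot":[0,0,0],"jaw":0}
    - {"xyz":[0,0,0],"delta_rot":[0,0,0],"jaw":0}

```text
time: 45.1
tool_pos: [0.3936, -0.3476, 0.0212]
ee_rot: [0.002, 0.698, 0.716, 0.0]
contact_force: [0.1, 0.5, 5.9]
finger_gap: 0.0679
finger_force: 66.7
```

carry_out:
  plan:
    - {"xyz":[0,0,-0.1],"delta_rot":[0,0,0],"jaw":0}
    - {"xyz":[0,0,-0.2],"delta_rot":[0,0,0],"jaw":0}
    - {"xyz":[0,0,-0.3],"delta_rot":[0,0,0],"jaw":0}
    - {"xyz":[0,0,-0.3],"delta_rot":[0,0,0],"jaw":0}
    - {"xyz":[0,0,-0.2],"delta_rot":[0,0,0],"jaw":0}
    - {"xyz":[0,0,-0.1],"delta_rot":[0,0,0],"jaw":0}
    - {"xyz":[0,0,0],"delta_rot":[0,0,0],"jaw":0}
    - {"xyz":[0,0,0],"delta_rot":[0,0,0],"jaw":0}

```text
time: 45.9
tool_pos: [0.3915, -0.3467, 0.1389]
ee_rot: [-0.001, 0.698, 0.716, -0.0]
contact_force: [-0.5, 0.4, -3.5]
finger_gap: 0.0678
finger_force: 68.8
```

carry_out:
  plan:
    - {"xyz":[0.1,0.12,0],"delta_rot":[0,0,0],"jaw":0}
    - {"xyz":[0.18,0.23,0],"delta_rot":[0,0,0],"jaw":0}
    - {"xyz":[0.23,0.31,0],"delta_rot":[0,0,0],"jaw":0}
    - {"xyz":[0.24,0.31,0],"delta_rot":[0,0,0],"jaw":0}
    - {"xyz":[0.24,0.31,0],"delta_rot":[0,0,0],"jaw":0}
    - {"xyz":[0.2,0.24,0],"delta_rot":[0,0,0],"jaw":0}
    - {"xyz":[0.113,0.153,0],"delta_rot":[0,0,0],"jaw":0}
    - {"xyz":[0,0,0],"delta_rot":[0,0,0],"jaw":0}

```text
time: 46.7
tool_pos: [0.5582, -0.2077, 0.138]
ee_rot: [-0.002, 0.695, 0.719, 0.001]
contact_force: [0.1, 0.3, -3.8]
finger_gap: 0.068
finger_force: 68.9
```

carry_out:
  plan:
    - {"xyz":[0,0,0.15],"delta_rot":[0,0,0],"jaw":0}
    - {"xyz":[0,0,0.25],"delta_rot":[0,0,0],"jaw":0}
    - {"xyz":[0,0,0.25],"delta_rot":[0,0,0],"jaw":0}
    - {"xyz":[0,0,0.2],"delta_rot":[0,0,0],"jaw":0}
    - {"xyz":[0,0,0],"delta_rot":[0,0,0],"jaw":0}
    - {"xyz":[0,0,0],"delta_rot":[0,0,0],"jaw":0}
    - {"xyz":[0,0,0],"delta_rot":[0,0,0],"jaw":0}
    - {"xyz":[0,0,0],"delta_rot":[0,0,0],"jaw":0}

```text
time: 47.5
tool_pos: [0.557, -0.2128, 0.0558]
ee_rot: [0.001, 0.698, 0.716, 0.0]
contact_force: [0.0, 0.0, -3.3]
finger_gap: 0.0679
finger_force: 69.0
```

carry_out:
  plan:
    - {"xyz":[0,-0.005,0.1],"delta_rot":[0,0,0],"jaw":0}
    - {"xyz":[0,0,0.1],"delta_rot":[0,0,0],"jaw":0}
    - {"xyz":[0,0,0.06],"delta_rot":[0,0,0],"jaw":0}
    - {"xyz":[0,0,0.04],"delta_rot":[0,0,0],"jaw":0}
    - {"xyz":[0,0,0],"delta_rot":[0,0,0],"jaw":0}
    - {"xyz":[0,0,0],"delta_rot":[0,0,0],"jaw":0}
    - {"xyz":[0,0,0],"delta_rot":[0,0,0],"jaw":0}
    - {"xyz":[0,0,0],"delta_rot":[0,0,0],"jaw":0.9}

```text
time: 48.3
tool_pos: [0.5562, -0.2124, 0.0251]
ee_rot: [0.001, 0.698, 0.716, 0.0]
contact_force: [0.4, 0.5, 0.0]
finger_gap: 0.0768
finger_force: 0.0
```

carry_out:
  plan:
    - {"xyz":[0,0,0],"delta_rot":[0,0,0],"jaw":1}
    - {"xyz":[0,0,0],"delta_rot":[0,0,0],"jaw":1}
    - {"xyz":[0,0,-0.1],"delta_rot":[0,0,0],"jaw":1}
    - {"xyz":[0,0,-0.2],"delta_rot":[0,0,0],"jaw":1}
    - {"xyz":[0,0,-0.3],"delta_rot":[0,0,0],"jaw":1}
    - {"xyz":[0,0,-0.4],"delta_rot":[0,0,0],"jaw":1}
    - {"xyz":[0,0,-0.4],"delta_rot":[0,0,0],"jaw":1}
    - {"xyz":[-0.2,-0.1,-0.3],"delta_rot":[0,0,0],"jaw":1}

```text
time: 49.1
tool_pos: [0.549, -0.2285, 0.1986]
ee_rot: [0.001, 0.695, 0.719, 0.003]
contact_force: [0.6, -0.3, 0.3]
finger_gap: 0.0856
finger_force: 0.0
```

carry_out:
  plan:
    - {"xyz":[-0.3,-0.1,0],"delta_rot":[0,0,0],"jaw":1}
    - {"xyz":[-0.35,-0.1,0],"delta_rot":[0,0,0],"jaw":1}
    - {"xyz":[-0.35,-0.1,0],"delta_rot":[0,0,0],"jaw":1}
    - {"xyz":[-0.2,-0.1,0],"delta_rot":[0,0,0],"jaw":1}
    - {"xyz":[0,0,0],"delta_rot":[0,0,0],"jaw":1}
    - {"xyz":[0,0,0],"delta_rot":[0,0,0],"jaw":1}
    - {"xyz":[0,0,0],"delta_rot":[0,0,0],"jaw":1}
    - {"xyz":[0,0,0],"delta_rot":[0,0,0],"jaw":1}

```text
time: 49.9
tool_pos: [0.5105, -0.3517, 0.195]
ee_rot: [0.0, 0.697, 0.718, 0.001]
contact_force: [-0.1, 0.2, 0.2]
finger_gap: 0.0857
finger_force: 0.0
```

```bash
cat > fin.py <<'E'
from h import *
R,t,s=pose(); im=arm.read_camera('wrist'); im2=arm.read_camera('top'); print(t)
for n,f,P in(('wrist',im,(R,t)),('top',im2,None)):
    H,S,V=cv2.split(cv2.cvtColor(f,cv2.COLOR_BGR2HSV)); m=masks(f)
    for k,mm,z in(('green',m['green'],.051),('yellow',(H>15)&(H<34)&(S>140)&(V>70),.096),('white',m['white'],.008),('black',V<60,.03)):
        for c in blobs(mm,150):
            x,y=toplane(n,c.reshape(-1,2).mean(0),z,P)[0]
            if .35<x<.75 and -.42<y<-.06: print(n,k,cv2.boundingRect(c),rect(n,c,z,P))
E
python3 fin.py
```

```text
[ 0.510526   -0.35169727  0.19500378]
wrist green (268, 4, 71, 69) (553.5,-214.5) 70.2x68.5 long axis -88.5deg
wrist white (404, 151, 30, 17) (717.9,-335.5) 44.8x16.6 long axis 11.2deg
wrist white (242, 123, 91, 89) (549.1,-354.5) 96.8x96.4 long axis -54.1deg
wrist white (406, 104, 26, 21) (709.8,-277.8) 35.6x25.8 long axis 15.0deg
wrist white (391, 91, 30, 24) (691.9,-265.5) 42.2x24.2 long axis 19.1deg
wrist white (255, 2, 84, 87) (556.1,-213.0) 90.5x90.3 long axis -4.6deg
wrist white (366, 0, 65, 29) (683.3,-156.2) 93.7x37.5 long axis 13.2deg
wrist white (140, 0, 68, 83) (414.6,-208.2) 97.5x67.0 long axis 84.4deg
wrist white (136, 0, 40, 65) (393.4,-197.4) 78.2x38.1 long axis 84.6deg
wrist black (277, 164, 24, 28) (544.5,-358.7) 31.9x19.7 long axis 60.9deg
wrist black (113, 110, 92, 94) (403.4,-342.1) 91.6x90.2 long axis 12.4deg
wrist black (381, 84, 18, 112) (664.7,-313.4) 130.2x11.0 long axis -75.8deg
top green (232, 154, 37, 37) (552.3,-212.5) 68.9x68.1 long axis 0.3deg
top yellow (224, 268, 46, 17) (360.4,-209.6) 78.9x27.6 long axis -89.5deg
top yellow (195, 256, 27, 22) (376.0
[... 509 characters left out ...]
42) (597.2,-166.0) 139.4x51.8 long axis -70.6deg
top yellow (141, 76, 94, 57) (670.7,-98.7) 168.7x106.0 long axis 89.9deg
top yellow (228, 75, 31, 24) (706.8,-198.7) 64.9x33.2 long axis -70.3deg
top white (227, 243, 39, 15) (407.5,-204.7) 74.0x26.2 long axis 85.3deg
top white (311, 184, 14, 19) (518.0,-344.0) 35.6x25.4 long axis -0.3deg
top white (297, 165, 17, 20) (554.3,-320.0) 37.6x31.2 long axis -8.1deg
top white (255, 152, 20, 46) (554.6,-240.4) 90.1x33.6 long axis -3.8deg
top white (226, 150, 23, 46) (558.9,-188.0) 89.7x43.8 long axis -3.3deg
top white (183, 94, 50, 46) (668.2,-127.5) 100.8x78.3 long axis -66.0deg
top black (269, 99, 95, 285) (430.9,-334.2) 535.8x156.3 long axis 2.1deg
```

The tin reads 3–4 mm off in x from far away, so I'll check from right above it.

carry_out:
  plan:
    - {"xyz":[0.2,0.07,0],"delta_rot":[0,0,0],"jaw":1}
    - {"xyz":[0.3,0.1,0],"delta_rot":[0,0,0],"jaw":1}
    - {"xyz":[0.3,0.1,0],"delta_rot":[0,0,0],"jaw":1}
    - {"xyz":[0.3,0.1,0],"delta_rot":[0,0,0],"jaw":1}
    - {"xyz":[0.1,0.05,0],"delta_rot":[0,0,0],"jaw":1}
    - {"xyz":[0,0,0],"delta_rot":[0,0,0],"jaw":1}
    - {"xyz":[0,0,0],"delta_rot":[0,0,0],"jaw":1}
    - {"xyz":[0,0,0],"delta_rot":[0,0,0],"jaw":1}

```text
time: 50.8
tool_pos: [0.5474, -0.2354, 0.1943]
ee_rot: [0.0, 0.699, 0.715, -0.001]
contact_force: [0.9, 0.6, -0.1]
finger_gap: 0.0858
finger_force: 0.0
```

```bash
python3 fin.py | grep -v top
```

```text
[ 0.54740535 -0.23538824  0.19432395]
wrist green (227, 116, 70, 71) (552.9,-213.0) 68.7x68.6 long axis -42.9deg
wrist yellow (73, 33, 168, 30) (455.6,-112.6) 158.0x7.9 long axis -12.1deg
wrist yellow (369, 32, 64, 70) (673.6,-123.8) 64.0x62.2 long axis 41.2deg
wrist yellow (65, 0, 183, 20) (450.8,-76.7) 172.9x17.7 long axis -7.1deg
wrist white (235, 269, 30, 21) (543.9,-388.7) 37.9x32.9 long axis -7.0deg
wrist white (373, 242, 20, 13) (722.2,-344.8) 28.4x16.3 long axis 13.0deg
wrist white (213, 218, 83, 56) (551.2,-338.2) 101.9x71.5 long axis -8.1deg
wrist white (365, 201, 25, 16) (703.2,-288.0) 33.7x18.4 long axis 10.5deg
wrist white (353, 184, 33, 22) (688.4,-265.1) 42.5x20.2 long axis 25.5deg
wrist white (222, 153, 17, 28) (519.4,-238.4) 31.3x18.5 long axis 89.7deg
wrist white (108, 112, 30, 68) (388.0,-215.0) 83.0x39.5 long axis 85.3deg
wrist white (224, 101, 84, 86) (556.4,-211.6) 90.0x90.0 long axis -4.6deg
wrist white (161, 94, 12, 88) (444.9,-206.3) 102.0x12.0 long axis 87.3deg
wrist white (326, 32, 72, 86) (663.7,-127.9) 100.9x79.6 long axis -72.1deg
wrist black (235, 243, 35, 33) (546.4,-345.4) 44.8x41.0 long axis -87.4deg
wrist black (345, 179, 11, 56) (658.5,-277.5) 70.5x6.6 long axis -75.6deg
wrist black (45, 0, 235, 63) (426.4,-62.1) 276.5x71.0 long axis -11.3deg
```

The jar, at (673.6,-123.8), is centred within 1.5 mm. The tin is 3.5 mm short in x and 1.4 mm in y, so I'll regrasp it and shift it.

carry_out:
  plan:
    - {"xyz":[0.1,0.04,0.1],"delta_rot":[0,0,0],"jaw":1}
    - {"xyz":[0.118,0.036,0.2],"delta_rot":[0,0,0],"jaw":1}
    - {"xyz":[0,0,0.3],"delta_rot":[0,0,0],"jaw":1}
    - {"xyz":[0,0,0.3],"delta_rot":[0,0,0],"jaw":1}
    - {"xyz":[0,0,0],"delta_rot":[0,0,0],"jaw":1}
    - {"xyz":[0,0,0],"delta_rot":[0,0,0],"jaw":1}
    - {"xyz":[0,0,0],"delta_rot":[0,0,0],"jaw":1}
    - {"xyz":[0,0,0],"delta_rot":[0,0,0],"jaw":1}

```text
time: 51.7
tool_pos: [0.5565, -0.2108, 0.1063]
ee_rot: [0.001, 0.698, 0.716, 0.001]
contact_force: [0.5, -0.5, -0.4]
finger_gap: 0.0849
finger_force: 0.0
```

carry_out:
  plan:
    - {"xyz":[-0.024,-0.02,0.1],"delta_rot":[0,0,0],"jaw":1}
    - {"xyz":[0,0,0.25],"delta_rot":[0,0,0],"jaw":1}
    - {"xyz":[0,0,0.25],"delta_rot":[0,0,0],"jaw":1}
    - {"xyz":[0,0,0.15],"delta_rot":[0,0,0],"jaw":1}
    - {"xyz":[0,0,0.07],"delta_rot":[0,0,0],"jaw":1}
    - {"xyz":[0,0,0],"delta_rot":[0,0,0],"jaw":1}
    - {"xyz":[0,0,0],"delta_rot":[0,0,0],"jaw":1}
    - {"xyz":[0,0,0],"delta_rot":[0,0,0],"jaw":0}

```text
time: 52.5
tool_pos: [0.5543, -0.2133, 0.0237]
ee_rot: [0.001, 0.698, 0.716, 0.001]
contact_force: [0.2, 0.3, 0.4]
finger_gap: 0.0734
finger_force: 0.0
```

carry_out:
  plan:
    - {"xyz":[0,0,0],"delta_rot":[0,0,0],"jaw":0}
    - {"xyz":[0,0,0],"delta_rot":[0,0,0],"jaw":0}
    - {"xyz":[0,0,0],"delta_rot":[0,0,0],"jaw":0}
    - {"xyz":[0,0,0],"delta_rot":[0,0,0],"jaw":0}
    - {"xyz":[0,0,0],"delta_rot":[0,0,0],"jaw":0}
    - {"xyz":[0,0,0],"delta_rot":[0,0,0],"jaw":0}
    - {"xyz":[0,0,-0.1],"delta_rot":[0,0,0],"jaw":0}
    - {"xyz":[0,0,0],"delta_rot":[0,0,0],"jaw":0}

```text
time: 53.3
tool_pos: [0.5538, -0.2133, 0.0337]
ee_rot: [0.001, 0.698, 0.716, 0.0]
contact_force: [0.2, -0.1, -4.2]
finger_gap: 0.0682
finger_force: 68.5
```

carry_out:
  plan:
    - {"xyz":[0,0,0],"delta_rot":[0,0,0],"jaw":0}
    - {"xyz":[0.014,0.032,0],"delta_rot":[0,0,0],"jaw":0}
    - {"xyz":[0,0,0],"delta_rot":[0,0,0],"jaw":0}
    - {"xyz":[0,0,0],"delta_rot":[0,0,0],"jaw":0}
    - {"xyz":[0,0,0],"delta_rot":[0,0,0],"jaw":0}
    - {"xyz":[0,0,0],"delta_rot":[0,0,0],"jaw":0}
    - {"xyz":[0,0,0],"delta_rot":[0,0,0],"jaw":0}
    - {"xyz":[0,0,0],"delta_rot":[0,0,0],"jaw":0}

```text
time: 54.1
tool_pos: [0.5565, -0.2116, 0.0326]
ee_rot: [-0.0, 0.698, 0.716, 0.0]
contact_force: [0.1, -0.6, -3.4]
finger_gap: 0.0683
finger_force: 68.5
```

carry_out:
  plan:
    - {"xyz":[0,0.014,0],"delta_rot":[0,0,0],"jaw":0}
    - {"xyz":[0,0,0.04],"delta_rot":[0,0,0],"jaw":0}
    - {"xyz":[0,0,0.04],"delta_rot":[0,0,0],"jaw":0}
    - {"xyz":[0,0,0],"delta_rot":[0,0,0],"jaw":0}
    - {"xyz":[0,0,0],"delta_rot":[0,0,0],"jaw":0}
    - {"xyz":[0,0,0],"delta_rot":[0,0,0],"jaw":0}
    - {"xyz":[0,0,0],"delta_rot":[0,0,0],"jaw":0.9}
    - {"xyz":[0,0,0],"delta_rot":[0,0,0],"jaw":1}

```text
time: 54.9
tool_pos: [0.5583, -0.2117, 0.025]
ee_rot: [0.0, 0.698, 0.716, 0.0]
contact_force: [-0.2, 0.2, -0.0]
finger_gap: 0.0854
finger_force: 0.0
```

carry_out:
  plan:
    - {"xyz":[0,0,0],"delta_rot":[0,0,0],"jaw":1}
    - {"xyz":[0,0,-0.1],"delta_rot":[0,0,0],"jaw":1}
    - {"xyz":[0,0,-0.2],"delta_rot":[0,0,0],"jaw":1}
    - {"xyz":[0,0,-0.4],"delta_rot":[0,0,0],"jaw":1}
    - {"xyz":[0,0,-0.4],"delta_rot":[0,0,0],"jaw":1}
    - {"xyz":[0,0,-0.4],"delta_rot":[0,0,0],"jaw":1}
    - {"xyz":[-0.2,0,-0.3],"delta_rot":[0,0,0],"jaw":1}
    - {"xyz":[0,0,0],"delta_rot":[0,0,0],"jaw":1}

```text
time: 55.7
tool_pos: [0.5611, -0.2355, 0.2107]
ee_rot: [0.006, 0.699, 0.715, 0.001]
contact_force: [-0.0, -0.1, 0.2]
finger_gap: 0.0853
finger_force: 0.0
```

carry_out:
  plan:
    - {"xyz":[0,0,0],"delta_rot":[0,0,0],"jaw":1}
    - {"xyz":[0,0,0],"delta_rot":[0,0,0],"jaw":1}
    - {"xyz":[0,0,0],"delta_rot":[0,0,0],"jaw":1}
    - {"xyz":[0,0,0],"delta_rot":[0,0,0],"jaw":1}
    - {"xyz":[0,0,0],"delta_rot":[0,0,0],"jaw":1}
    - {"xyz":[0,0,0],"delta_rot":[0,0,0],"jaw":1}
    - {"xyz":[0,0,0],"delta_rot":[0,0,0],"jaw":1}
    - {"xyz":[0,0,0],"delta_rot":[0,0,0],"jaw":1}

```text
time: 56.5
tool_pos: [0.5585, -0.2315, 0.2046]
ee_rot: [-0.0, 0.698, 0.716, 0.0]
contact_force: [-0.4, 0.2, -0.3]
finger_gap: 0.0855
finger_force: 0.0
```

```bash
python3 fin.py | grep -v top
python3 - <<'E'
from h import *
R,t,s=pose(); im=arm.read_camera('wrist'); P=(R,t)
# carton top: edges near expected position, label + brown: print predicted pad strip & carton face gradient along pad axes
a=np.radians(-5.5); ux=np.array([np.cos(a),np.sin(a)]); uy=np.array([-ux[1],ux[0]]); c=np.array([.4137,-.2042])
g=im.astype(int)
for nm,z in(('top',.055),('pad',.008)):
  for off in(-.02,.02):
    row=[]
    for d in np.arange(-44,45,2): 
        u,v=toimg([*(c+ux*d/1000+uy*off),z],P); row.append(int(g[int(round(v)),int(round(u))].min()) if 0<=v<384 and 0<=u<512 else -1)
    print(nm,off,row)
E
```

```text
[ 0.55845099 -0.2315308   0.20458445]
wrist green (219, 118, 68, 68) (555.9,-211.6) 68.9x68.3 long axis -44.0deg
wrist yellow (70, 38, 161, 29) (456.8,-111.2) 159.7x7.6 long axis -12.2deg
wrist yellow (354, 37, 64, 68) (673.1,-124.3) 63.2x62.1 long axis 38.3deg
wrist yellow (62, 0, 177, 27) (452.0,-72.2) 174.9x24.8 long axis -7.3deg
wrist white (227, 267, 29, 22) (544.1,-388.6) 37.9x33.6 long axis -8.5deg
wrist white (206, 218, 80, 55) (551.3,-338.3) 101.8x71.5 long axis -8.0deg
wrist white (352, 201, 26, 20) (702.1,-289.6) 34.9x23.6 long axis 11.1deg
wrist white (341, 185, 33, 24) (689.1,-268.0) 43.1x23.3 long axis 20.6deg
wrist white (103, 115, 29, 65) (386.6,-215.3) 82.5x39.0 long axis 84.3deg
wrist white (213, 104, 84, 83) (556.4,-211.5) 90.1x89.7 long axis -4.5deg
wrist white (155, 98, 11, 85) (444.5,-206.9) 102.5x8.6 long axis 84.8deg
wrist white (315, 36, 71, 84) (663.7,-127.7) 101.1x78.8 long axis -71.9deg
wrist black (226, 242, 34, 32) (546.5,-345.5) 44.5x40.8 long axis -88.1deg
wrist black (43, 0, 227, 67) (427.3,-56.4) 275.6x78.1 long axis -12.1deg
top -0.02 [114, 120, 114
[... 175 characters left out ...]
39, 39, 34, 20, 126, 207]
top 0.02 [120, 123, 128, 120, 119, 113, 112, 114, 113, 113, 109, 110, 215, 237, 236, 233, 220, 235, 235, 211, 134, 144, 147, 233, 222, 173, 205, 205, 140, 112, 116, 115, 125, 126, 128, 123, 83, 41, 38, 39, 40, 29, 25, 139, 225]
pad -0.02 [224, 237, 233, 223, 207, 227, 235, 237, 236, 235, 236, 234, 236, 227, 181, 60, 52, 48, 48, 101, 120, 124, 117, 118, 119, 116, 123, 119, 63, 43, 42, 36, 35, 34, 23, 30, 169, 216, 157, 104, 94, 127, 128, 126, 127]
pad 0.02 [236, 238, 236, 199, 184, 225, 237, 238, 185, 111, 79, 124, 228, 225, 182, 177, 208, 225, 175, 120, 120, 115, 116, 116, 117, 123, 123, 97, 71, 41, 38, 33, 34, 34, 24, 35, 198, 241, 172, 111, 94, 118, 129, 125, 124]
```

The tin is now centred at (555.9,-211.6), against the pad at (556.4,-211.5), and the carton is within about 1 mm across its pad. Last check, from above the knob.

carry_out:
  plan:
    - {"xyz":[-0.15,-0.02,0],"delta_rot":[0,0,0],"jaw":1}
    - {"xyz":[-0.25,-0.02,0.05],"delta_rot":[0,0,0],"jaw":1}
    - {"xyz":[-0.3,-0.03,0.1],"delta_rot":[0,0,0],"jaw":1}
    - {"xyz":[-0.3,-0.03,0.1],"delta_rot":[0,0,0],"jaw":1}
    - {"xyz":[-0.2,-0.02,0.1],"delta_rot":[0,0,0],"jaw":1}
    - {"xyz":[-0.1,-0.01,0.05],"delta_rot":[0,0,0],"jaw":1}
    - {"xyz":[0,0,0],"delta_rot":[0,0,0],"jaw":1}
    - {"xyz":[0,0,0],"delta_rot":[0,0,0],"jaw":1}

```text
time: 57.45
tool_pos: [0.5496, -0.3602, 0.1649]
ee_rot: [-0.0, 0.697, 0.717, 0.001]
contact_force: [-0.7, 0.2, 0.4]
finger_gap: 0.0854
finger_force: 0.0
```

Run:
```python
from h import *
R,t,s=pose(); im=arm.read_camera('wrist'); cv2.imwrite('pics/w20.png',im); P=(R,t); print(t)
u,v=map(int,toimg([.549,-.353,.02],P)); V=im.max(2); m=np.zeros(V.shape,bool); sl=np.s_[v-40:v+40,u-40:u+40]
for th in(75,90,110):
  m[:]=0; m[sl]=V[sl]<th
  for c in blobs(m,200): print(th,cv2.boundingRect(c),cv2.minEnclosingCircle((toplane('wrist',c.reshape(-1,2),.026,P)*1000).astype(np.float32)))
for c in blobs(masks(im)['white'],300):
  x,y=toplane('wrist',c.reshape(-1,2).mean(0),.008,P)[0]
  if abs(x-.549)<.06 and abs(y+.353)<.06: print(rect('wrist',c,.008,P))
```

```text
[ 0.54962552 -0.36015774  0.16488269]
75 (230, 145, 44, 48) ((547.7796020507812, -353.4110107421875), 24.51940155029297)
90 (230, 145, 44, 48) ((548.1738891601562, -353.5307922363281), 24.766958236694336)
110 (229, 144, 46, 49) ((549.1434326171875, -353.36138916015625), 25.55230140686035)
(549.3,-354.2) 97.1x96.7 long axis -53.7deg
```

The knob is at about (548.3,-353.4) and the cross pad at (549.3,-354.2), so it is centred. Everything is placed and the arm is clear, so I'm handing the job in.

```bash
python3 -c "
from bench import arm
print(arm.sign_off())"
```

```text
the job is handed in; nothing more can be done
None
```

I handed the job in at about 57.5 s: jar on the round pad, tin on the square, carton flat on the oblong and knob stud up on the cross, each measured within about 2 mm of its pad's centre, with the block plane untouched.

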